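Change the tube carriers in a bench shaker and restart it

ROBOT

A 6-joint arm with a two-finger parallel gripper is mounted at the origin on the work surface. World frame = base frame: x ahead of the robot, y to its left, z up, the work surface at z = 0. Lengths are in mm, angles in rad, forces in N, time in s.
With the tool pointing down it reaches from about 300 to 775 mm from the base axis. Payload 14.6 kg.
Tool frame: the origin (TCP) lies on the front face of the gripper's body, between the roots of the fingers; the fingertips stand 97 mm ahead of it and the grasp point (between the pads) lies 78 mm ahead of it; z points along the fingers, y is the line along which they close (so a half turn about z gives the same grasp; the last joint's range is limited). The gripper opens to 94 mm and grips with 3 to 60 N. Pads are 16 mm wide; open, the fingers measure 119 mm over their backs; the gripper's body (75 mm by 177 mm) begins 78 mm behind the grasp point.
Start: joints at [1.266, 0.3, 1.521, -0, 1.321, -0.067], TCP at [129.559, 534.513, 302.646] pointing down, gripper open.
Joint ranges: [-3.03, 3.03], [-0.79, 2.21], [0.23, 2.52], [-1.04, 4.18], [0, 3.07], [-2.55, 2.55]. Speed limits (rad/s): [2.22, 2.22, 2.57, 3.14, 3.14, 3.14].

INTERFACE

Orientations are given as [roll, pitch, yaw] about the fixed x, y, z axes, in that order (R = Rz(yaw) Ry(pitch) Rx(roll)).
In Python, from cell import * gives the robot as it stands.
- The arm moves only by the tool carry_out, never from a script. Its arguments are lists of equal length, an entry for each row: "slide": the shift along the world's x, y, z scaled (see below), a list of three; "dr": the turn, a rotation vector about the world's x, y, z scaled (see below), a list of three; "gripper": the opening in per cent of the stroke, from 0 (shut) to 100 (fully open). A call has 1 to 10 rows; each row is the pose to reach, as a shift and turn from the pose commanded when the call began, turning the shorter way round; what a row does not reach only later rows make up. The controller multiplies each number of a shift by 0.25 m and each number of a turn by 360 degrees. A row lasts 1/12 s, in which the tool goes at most 41.7 mm and 7.16 degrees, less where a joint would pass 70% of its speed; a pose out of reach is approached as far as the arm can. A call with a number of a shift or a turn outside -1 to 1 is refused whole. A call with a gripper value outside its range is refused whole. The fingers move at their own pace and stop on an object; "newtons" is the grip in N (left out, the last holds). Time passes only in rows, so rows that repeat a pose let the fingers close. It gives the time, the measured TCP pose, the force, the opening and the grip force at its end, in the units of the state.
- read_state(): the state, without advancing time (a new reading comes with each control period).
- camera(name): name is "side" or "top"; returns the picture (480x640x3 uint8, red, green, blue); there is no depth.
- camera_model(name): a dict with "vfov" (degrees; the focal length in pixels is half the picture's height over the tangent of half this angle, whatever the lens; pixels are square), "cx", "cy" (the principal point, pixels), "R" (3x3) and "t" (3): a world point X has camera coordinates R X + t. Camera axes: x right, y down, z forward; pixel columns grow to the right and rows downward; lengths in mm; the calibration is good to about 2 mm. A picture is of the moment at which its call begins. camera_model takes no time and is no camera call.
- sign_off(): hands the job in; it is judged then, once.
The state is a dict: "clock": time; "joints": joint angles; "qd": joint speeds; "effort": joint torques, N m; "eef_pos": TCP position; "eef_rot": TCP orientation; "wrist_force": force on the tool from outside, world axes, zero at the start; "moment": the same for the moment, N m; "finger_gap": finger opening in mm; "finger_force": force on a finger pad.
Only numpy, scipy, OpenCV 4.12 (cv2) and the standard library are available. Lean on these libraries where they do the work, as an engineer would, in place of code of your own. Each camera call takes 0.05 s, during which the arm holds its last target. There are 200 camera calls.

TASK

Stop the shaker by turning its middle knob all the way back to its stop (mark straight towards the front, the panel side); then unhook the finished carrier (large caps) from its bay and stand it in the metal tray. Hook every fresh carrier from the bench into a bay of its own, tongue under the lip at a tilt, other end swung down until it lies flat on the bay floor. Only then turn the middle knob clockwise until its mark points at the long black tick; leave its two neighbour knobs and the other things as they are.

Things in the scene. Friction and masses are not known exactly. Their poses are not given: they have to be found in the camera images.
- shaker: the white bench shaker, fixed, 285 by 310 mm; origin on the bench below the middle of the row of four bays. Its +x points away from its knob panel, z up. Platform (bay floors) 70 mm above the bench, knob panel 56 mm above it, at the -x side, dials centred at x=-134 mm; the shaker's steel lip tops at 88 mm. Housing x -193..88, y -155..155 mm
- bay1 (a point): -y end (robot's right) bay: point on its floor where a seated carrier's origin lies; axes as the shaker's, a seated carrier's agree (tongue to -x). From it, mm: hook wall face x=-65.5, its lip reaches to x=-57.5, underside z=13, top 18; heel stop x 49.5..59.5, 12 high; guides at y=+-28, 12 high. In: tongue under the lip, tilted 7-22 deg, tongue low; then swing the other end down. Out: the reverse
- bay2 (a point): second from -y bay: point on its floor where a seated carrier's origin lies; axes as the shaker's, a seated carrier's agree (tongue to -x). From it, mm: hook wall face x=-65.5, its lip reaches to x=-57.5, underside z=13, top 18; heel stop x 49.5..59.5, 12 high; guides at y=+-28, 12 high. In: tongue under the lip, tilted 7-22 deg, tongue low; then swing the other end down. Out: the reverse
- bay3 (a point): third from -y bay: point on its floor where a seated carrier's origin lies; axes as the shaker's, a seated carrier's agree (tongue to -x). From it, mm: hook wall face x=-65.5, its lip reaches to x=-57.5, underside z=13, top 18; heel stop x 49.5..59.5, 12 high; guides at y=+-28, 12 high. In: tongue under the lip, tilted 7-22 deg, tongue low; then swing the other end down. Out: the reverse
- bay4 (a point): +y end (robot's left) bay: point on its floor where a seated carrier's origin lies; axes as the shaker's, a seated carrier's agree (tongue to -x). From it, mm: hook wall face x=-65.5, its lip reaches to x=-57.5, underside z=13, top 18; heel stop x 49.5..59.5, 12 high; guides at y=+-28, 12 high. In: tongue under the lip, tilted 7-22 deg, tongue low; then swing the other end down. Out: the reverse
- fresh1: fresh tube carrier with three small flat blue caps on each side of its fin, waiting on the bench: grey block x -48..48, y -26..26, z 0..38 mm. Origin: centre of its underside, z up. Tongue, a tab flush with the underside at its -x end: x -64..-48, y -18..18, z 0..6. Upright grip fin across the top: x -6..6, y -20..20, z 38..74, to be pinched along x. About 0.22 kg. Reads None if absent
- fresh2: fresh tube carrier with three small flat blue caps on each side of its fin, waiting on the bench: grey block x -48..48, y -26..26, z 0..38 mm. Origin: centre of its underside, z up. Tongue, a tab flush with the underside at its -x end: x -64..-48, y -18..18, z 0..6. Upright grip fin across the top: x -6..6, y -20..20, z 38..74, to be pinched along x. About 0.22 kg. Reads None if absent
- fresh3: fresh tube carrier with three small flat blue caps on each side of its fin, waiting on the bench: grey block x -48..48, y -26..26, z 0..38 mm. Origin: centre of its underside, z up. Tongue, a tab flush with the underside at its -x end: x -64..-48, y -18..18, z 0..6. Upright grip fin across the top: x -6..6, y -20..20, z 38..74, to be pinched along x. About 0.22 kg. Reads None if absent
- fresh4: fresh tube carrier with three small flat blue caps on each side of its fin, waiting on the bench: grey block x -48..48, y -26..26, z 0..38 mm. Origin: centre of its underside, z up. Tongue, a tab flush with the underside at its -x end: x -64..-48, y -18..18, z 0..6. Upright grip fin across the top: x -6..6, y -20..20, z 38..74, to be pinched along x. About 0.22 kg. Reads None if absent
- done1: finished tube carrier, as the fresh ones but with one large flat cap each side of its fin; seated in bay1 at the start: grey block x -48..48, y -26..26, z 0..38 mm. Origin: centre of its underside, z up. Tongue, a tab flush with the underside at its -x end: x -64..-48, y -18..18, z 0..6. Upright grip fin across the top: x -6..6, y -20..20, z 38..74, to be pinched along x. About 0.22 kg. Only one of done1, done2, done4 is there
- done2: finished tube carrier, as the fresh ones but with one large flat cap each side of its fin; seated in bay2 at the start: grey block x -48..48, y -26..26, z 0..38 mm. Origin: centre of its underside, z up. Tongue, a tab flush with the underside at its -x end: x -64..-48, y -18..18, z 0..6. Upright grip fin across the top: x -6..6, y -20..20, z 38..74, to be pinched along x. About 0.22 kg. Only one of done1, done2, done4 is there
- done4: finished tube carrier, as the fresh ones but with one large flat cap each side of its fin; seated in bay4 at the start: grey block x -48..48, y -26..26, z 0..38 mm. Origin: centre of its underside, z up. Tongue, a tab flush with the underside at its -x end: x -64..-48, y -18..18, z 0..6. Upright grip fin across the top: x -6..6, y -20..20, z 38..74, to be pinched along x. About 0.22 kg. Only one of done1, done2, done4 is there
- tray_in (a point): centre of the inner floor (4 mm above the bench) of a shallow fixed metal tray on the bench, inner 152 mm along its x by 92 mm along its y, rim 16 mm above the bench; axes as the tray's
- speed (a joint): middle one of three knobs in a row, 74 mm apart: black, skirt 44 mm across, upright grip bar 42 long, 14 thick, 32 high, white mark on one end of its top, on a dial plate 68 across. Rad, 0 (end stop, mark to the shaker's -x: stopped) to 2.6, growing clockwise from above; stays where left. The long black tick is at 1.2; set it within 0.14
- speed_grip (a point): on the axis of the middle knob, 37 mm above the panel and 7 mm below the top of the grip bar; turns with the knob: its x axis runs along the grip bar, away from the white mark, z up
- heat (a joint): the +y knob of the row, of the same make as the middle one; to be left as it is, it may start at any setting
- timer (a joint): the -y knob of the row, of the same make as the middle one; to be left as it is, it may start at any setting
- heat_mark (a point): white mark on top of the +y knob, 19 mm off its axis
- timer_mark (a point): white mark on top of the -y knob, 19 mm off its axis
- reagent: bystander: amber bottle, 72 mm diameter, 150 mm tall; origin at its underside
- tip_box: bystander: white open box with dividers, 120 x 85 x 55 mm; origin at the centre of its underside
- beaker: bystander: glass beaker, 70 mm diameter, 80 mm tall; origin at its underside
Mind the look-alikes: they are no part of the job. Leave any pink or red look-alike of the fresh2 alone.

How it is judged (in metres and radians):
On the way, in this order (a step that is already met when the one before it is completed fails the run):
1. the middle knob is turned back to 0, with the finished carrier still in its bay and the fresh ones still down on the bench (value of joint speed below 0.17 rad and distance of each of done1, done2, done4 from where it was at the start of the episode below 0.012 m and height (world z) of each of fresh1, fresh2, fresh3, fresh4 below 0.03 m), for 0.2 s.
2. the finished carrier stands flat in the tray and every fresh carrier lies flat in a bay with its tongue under the lip, the knob still near 0 (horizontal distance between each of done1, done2, done4 and tray_in below 0.045 m and height (world z) of each of done1, done2, done4 below 0.012 m and angle between each of done1, done2, done4, fresh1, fresh2, fresh3, fresh4's own z axis and vertical below 0.05 rad and (distance between fresh1 and bay1 below 0.007 m or distance between fresh1 and bay2 below 0.007 m or distance between fresh1 and bay3 below 0.007 m or distance between fresh1 and bay4 below 0.007 m) and (distance between fresh2 and bay1 below 0.007 m or distance between fresh2 and bay2 below 0.007 m or distance between fresh2 and bay3 below 0.007 m or distance between fresh2 and bay4 below 0.007 m) and (distance between fresh3 and bay1 below 0.007 m or distance between fresh3 and bay2 below 0.007 m or distance between fresh3 and bay3 below 0.007 m or distance between fresh3 and bay4 below 0.007 m) and (distance between fresh4 and bay1 below 0.007 m or distance between fresh4 and bay2 below 0.007 m or distance between fresh4 and bay3 below 0.007 m or distance between fresh4 and bay4 below 0.007 m) and value of joint speed below 0.5 rad), for 0.3 s.
3. the middle knob's mark is at the long tick (value of joint speed between 1.06 and 1.34 rad), for 0.2 s.
At the end, for the whole second after the job is handed in: Every fresh carrier present lies at rest in a bay of its own, its origin within 7 mm of the bay's point and its z within 0.05 rad of vertical; the finished one stands flat (0.05 rad) in the tray, within 45 mm of its middle; the middle knob stands at 1.2 +- 0.14 rad (all of step 3 and horizontal distance between each of done1, done2, done4 and tray_in below 0.045 m and height (world z) of each of done1, done2, done4 below 0.012 m and angle between each of done1, done2, done4, fresh1, fresh2, fresh3, fresh4's own z axis and vertical below 0.05 rad and (distance between fresh1 and bay1 below 0.007 m or distance between fresh1 and bay2 below 0.007 m or distance between fresh1 and bay3 below 0.007 m or distance between fresh1 and bay4 below 0.007 m) and (distance between fresh2 and bay1 below 0.007 m or distance between fresh2 and bay2 below 0.007 m or distance between fresh2 and bay3 below 0.007 m or distance between fresh2 and bay4 below 0.007 m) and (distance between fresh3 and bay1 below 0.007 m or distance between fresh3 and bay2 below 0.007 m or distance between fresh3 and bay3 below 0.007 m or distance between fresh3 and bay4 below 0.007 m) and (distance between fresh4 and bay1 below 0.007 m or distance between fresh4 and bay2 below 0.007 m or distance between fresh4 and bay3 below 0.007 m or distance between fresh4 and bay4 below 0.007 m) and linear speed of each of fresh1, fresh2, fresh3, fresh4, done1, done2, done4 below 0.02 m/s); the robot touches nothing.
It fails at once if a neighbouring knob is turned (by more than 0.2 rad) (distance of any of heat_mark, timer_mark from where it was at the start of the episode above 0.004 m).
It fails at once if a bystander is shifted by more than 20 mm (distance of any of reagent, tip_box, beaker from where it was at the start of the episode above 0.02 m).
Of done1, done2, done4 only 1 to 1 are there at a start; the rules pass over those that are not, and their reading is None.
Of fresh1, fresh2, fresh3, fresh4 only 3 to 4 are there at a start; the rules pass over those that are not, and their reading is None.
At some moment in a run one of fresh1, fresh2, fresh3, fresh4 may be knocked a few centimetres aside while the robot is not near it.
Once in a run the grip may slacken for a moment while it holds something.
It also fails if it takes over 210 s, if anything falls off the work surface, if the arm or the gripper's body presses on something with over 40 N, if the wrist force passes 120 N, or if a joint passes its speed limit or range.

## Working session

There is one attempt and no reset: what is moved stays moved. The work goes in short steps, Python scripts to look and compute and a tool call to move; the robot and the scene stay as the last step left them, time stands still between calls to the robot, and variables do not carry over. Pictures are saved under pics/ and viewed, at most 14 in all, crops included, and the job is handed in when it is done.

Besides the shell and the picture viewer there is one more tool, called after "Request:" in YAML: its name, and indented under it one key for each argument. carry_out: Moves the arm, as the interface text tells. Its arguments: {"type":"object","properties":{"slide":{"type":"array","items":{"type":"array","items":{"type":"number","minimum":-1,"maximum":1}}},"dr":{"type":"array","items":{"type":"array","items":{"type":"number","minimum":-1,"maximum":1}}},"gripper":{"type":"array","items":{"type":"number"}},"newtons":{"type":"number"}},"required":["slide","dr","gripper"]}

```bash
ls; mkdir -p pics; python3 - <<'E'
from cell import *
import cv2
print(read_state())
for n in("side","top"):
    cv2.imwrite(f"pics/{n}0.png",camera(n)[:,:,::-1]); print(n,camera_model(n))
E
```

```text
pics
{'clock': 0.0, 'joints': array([ 1.26642457e+00,  3.00471776e-01,  1.52156030e+00,  1.54308196e-05,
        1.32070496e+00, -6.65855014e-02]), 'qd': array([-8.72413081e-04, -6.21505190e-04,  1.71667804e-03, -1.12682552e-03,
       -8.12730011e-05,  1.76194000e-03]), 'effort': array([ 1.59705891e-03, -5.31809735e+01, -3.52733624e+01,  7.08385441e-02,
        2.43708916e-02, -9.34445234e-05]), 'eef_pos': array([129.50260225, 534.38751233, 302.09469066]), 'eef_rot': array([-3.14045181e+00, -9.10558182e-05,  2.90380251e+00]), 'wrist_force': array([-0.36428734, -0.3405204 ,  0.08445046]), 'moment': array([0.07055316, 0.03434732, 0.02095324]), 'finger_force': 0.0, 'finger_gap': 94.37475338594473}
side {'vfov': 45.6982806462113, 'cx': 323.1475325889553, 'cy': 249.79478141491833, 'R': array([[ 0.87122338, -0.49088051, -0.0024789 ],
       [-0.36449   , -0.64350424, -0.67308939],
       [ 0.32881128,  0.58731475, -0.73955698]]), 't': array([-470.71999258,  239.00598706, 1319.76995027])}
top {'vfov': 55.04738520183106, 'cx': 328.8562389357116, 'cy': 239.15668539688087, 'R': array([[-0.01940285, -0.99953281, -0.02361552],
       [-0.98564453,  0.02308475, -0.16724817],
       [ 0.16771519,  0.02003142, -0.98563196]]), 't': array([  26.30355416,  539.66815737, 1307.93680118])}
```

View pics/top0.png

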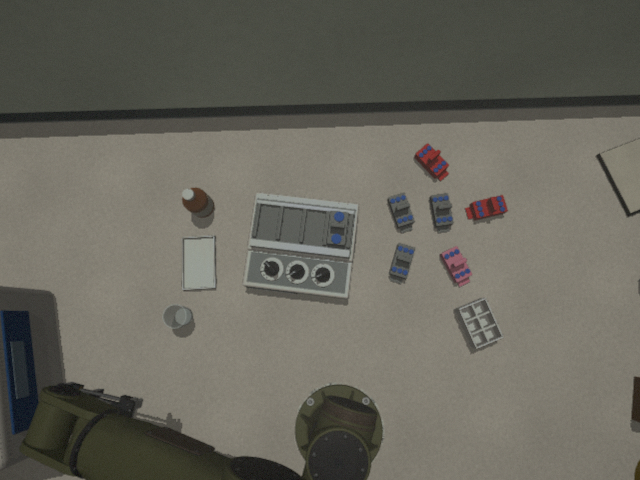

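View pics/side0.png

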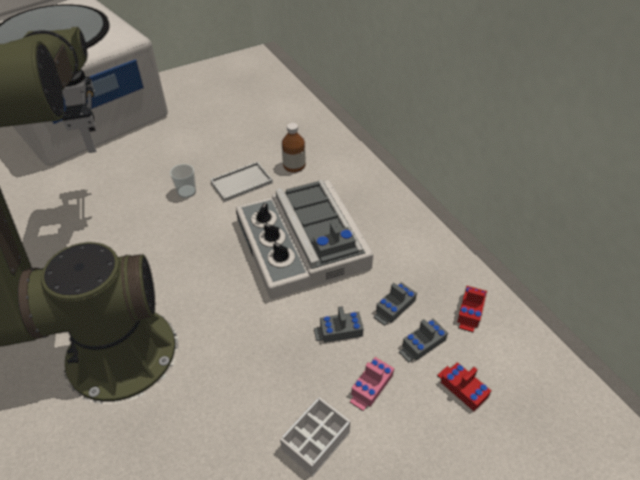

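```bash
python3 - <<'E'
import cv2
t=cv2.imread("pics/top0.png"); s=cv2.imread("pics/side0.png")
def crop(im,x,y,w,h,k,n): 
    c=cv2.resize(im[y:y+h,x:x+w],None,fx=k,fy=k,interpolation=cv2.INTER_CUBIC)
    for i in range(0,w,10): cv2.line(c,(i*k,0),(i*k,6 if i%50 else 14),(0,255,255),1)
    for i in range(0,h,10): cv2.line(c,(0,i*k),(6 if i%50 else 14,i*k),(0,255,255),1)
    cv2.imwrite("pics/"+n,c)
crop(t,240,185,130,120,5,"t_sh.png")   # px = x/5+240, y/5+185
crop(s,225,170,155,130,5,"s_sh.png")
crop(t,380,180,110,110,5,"t_fr.png")
crop(s,310,270,150,110,5,"s_fr.png")
E
```

```text
(no output)
```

View pics/t_sh.png

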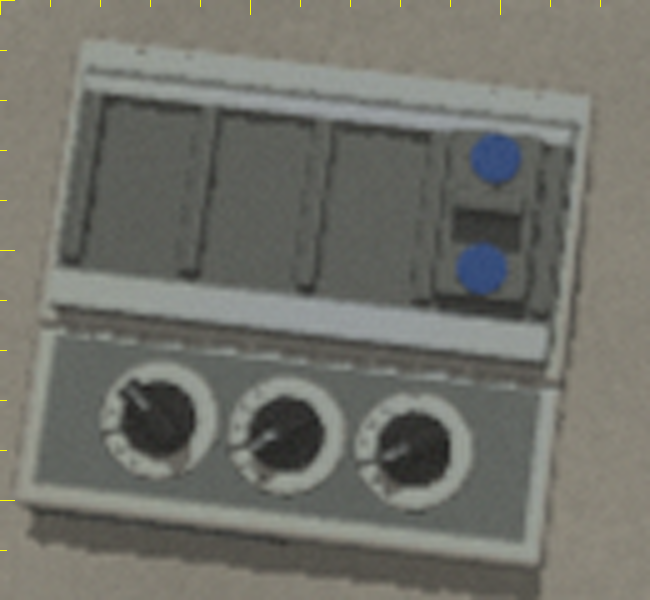

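View pics/s_sh.png

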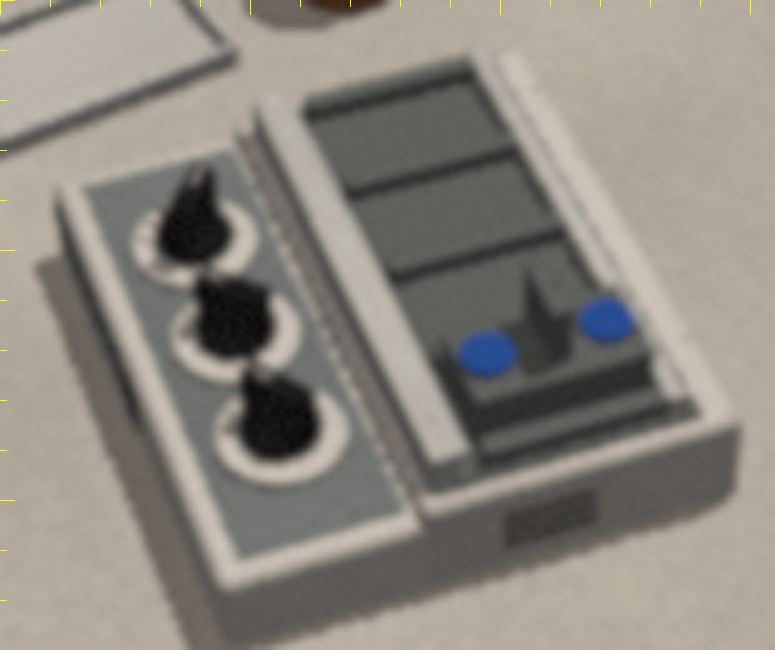

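View pics/t_fr.png

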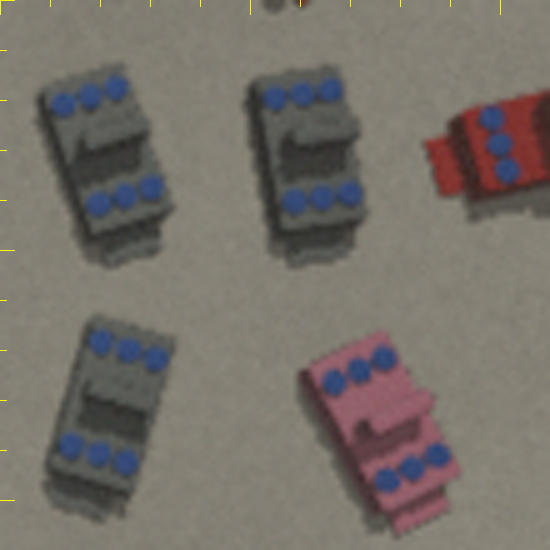

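View pics/s_fr.png

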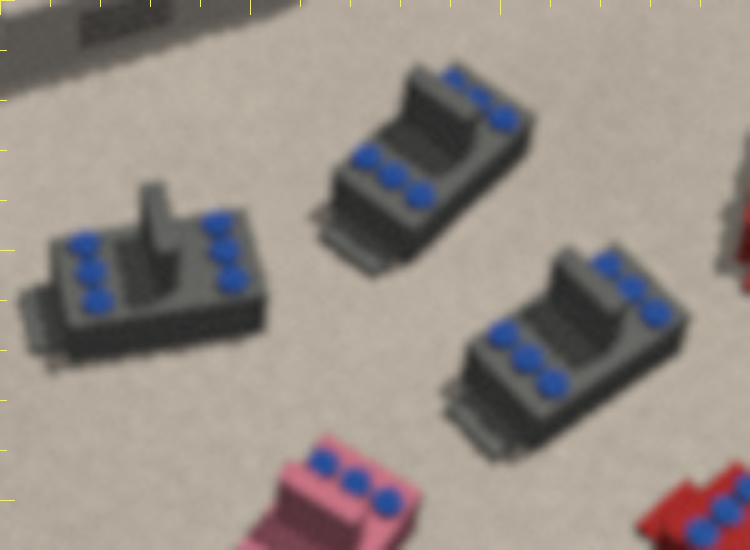

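```bash
cat > h.py <<'E'
import numpy as np, cv2
from scipy.optimize import least_squares
from cell import *
M={n:camera_model(n) for n in("side","top")}
def proj(n,X):
    m=M[n]; X=np.atleast_2d(X)@np.array(m["R"]).T+m["t"]; f=240/np.tan(np.radians(m["vfov"]/2))
    return np.c_[f*X[:,0]/X[:,2]+m["cx"],f*X[:,1]/X[:,2]+m["cy"]]
def ray(n,uv,z):
    m=M[n]; f=240/np.tan(np.radians(m["vfov"]/2)); R=np.array(m["R"])
    d=R.T@np.array([(uv[0]-m["cx"])/f,(uv[1]-m["cy"])/f,1]); C=-R.T@m["t"]
    return C+d*(z-C[2])/d[2]
def place(p,P,z=0):
    c,s=np.cos(p[2]),np.sin(p[2]); P=np.atleast_2d(P)
    return np.c_[p[0]+c*P[:,0]-s*P[:,1],p[1]+s*P[:,0]+c*P[:,1],P[:,2]+z]
def blobs(im):
    b=im.astype(float); w=np.clip(b[:,:,2]-1.15*b[:,:,0]-10,0,80); w[(b[:,:,2]<50)]=0
    n,l,st,_=cv2.connectedComponentsWithStats((w>12).astype(np.uint8))
    out=[]
    for i in range(1,n):
        if st[i,4]<4 or st[i,4]>300: continue
        k=cv2.dilate((l==i).astype(np.uint8),np.ones((3,3)))*w*((l==i)|(l==0))
        y,x=np.nonzero(k); ww=k[y,x]; out.append((*(np.array([x@ww,y@ww])/ww.sum()),st[i,4]))
    return np.array(out)
E
python3 - <<'E'
from h import *
np.set_printoptions(precision=2,suppress=True)
for n in("top","side"):
    im=cv2.imread(f"pics/{n}0.png")[:,:,::-1]; print(n); print(blobs(im))
for q in [(400,211),(441,211),(402,262),(339,228)]: print(ray("top",q,40))
# shaker, picked in crop
T=lambda x,y:(x/5+240,y/5+185)
pts=[((-193,155,56),T(20,500)),((-193,-155,56),T(540,562)),((-134,74,60),T(160,420)),((-134,0,60),T(287,435)),((-134,-74,60),T(414,450))]
P=np.array([p for p,_ in pts]);U=np.array([u for _,u in pts])
r=least_squares(lambda p:(proj("top",place(p,P))-U).ravel(),[450,0,-.1]); print(r.x,r.fun)
E
```

```text
top
[[428.75 147.68  12.  ]
 [422.83 152.81  26.  ]
 [439.33 166.28  42.  ]
 [397.48 198.78  53.  ]
 [437.51 198.69  34.  ]
 [445.58 197.52  15.  ]
 [498.69 198.23  13.  ]
 [477.97 203.19  11.  ]
 [500.48 203.31  14.  ]
 [479.57 208.33  14.  ]
 [501.92 208.51  14.  ]
 [338.68 216.13  75.  ]
 [481.12 213.49  13.  ]
 [404.57 218.69  54.  ]
 [443.96 219.02  56.  ]
 [335.9  238.27  79.  ]
 [402.7  248.72  36.  ]
 [410.69 251.23  16.  ]
 [456.44 251.19  14.  ]
 [451.63 253.47  16.  ]
 [446.53 255.96  16.  ]
 [396.65 269.48  35.  ]
 [462.17 273.03  44.  ]
 [404.76 271.95  19.  ]]
side
[[345.76 233.66  82.  ]
 [322.21 240.31  91.  ]
 [406.88 290.47  64.  ]
 [388.62 304.99  90.  ]
 [463.79 309.42  17.  ]
 [470.72 311.44  17.  ]
 [354.72 320.15  95.  ]
 [477.68 313.34  18.  ]
 [327.95 324.36  90.  ]
 [436.41 327.8   90.  ]
 [415.49 341.59 105.  ]
 [374.33 362.13  19.  ]
 [380.84 365.96  21.  ]
 [454.79 371.95  75.  ]
 [386.99 370.01  21.  ]
 [361.56 385.38  47.  ]
 [478.4  391.73  87.  ]
 [371.29 391.48  22.  ]]
[ 620.99 -198.2    40.  ]
[ 617.97 -319.33   40.  ]
[ 468.54 -197.13   40.  ]
[573.9  -15.83  40.  ]
[578.33  87.73  -0.14] [-2.06  0.73  1.    0.88  0.31 -0.5   0.31 -0.57  0.42 -0.63]
```

```bash
cat >> h.py <<'E'
def blue(im):
    b=im.astype(float); w=np.clip(b[:,:,2]-1.15*b[:,:,0]-10,0,80); w[(b[:,:,2]<50)|(b[:,:,0]>110)]=0
    return w
def cen(w,uv,r):
    for _ in range(6):
        yy,xx=np.mgrid[:480,:640]; k=w*(np.hypot(xx-uv[0],yy-uv[1])<r); 
        if k.sum()<100: return None
        uv=np.array([(xx*k).sum(),(yy*k).sum()])/k.sum()
    return uv
def fit_row(W,guess,z,cx,r,zc=40,views=("top","side")):
    """carrier x,y,yaw from blue row centroids; W: dict of blue masks"""
    R=np.array([[cx,0,zc],[-cx,0,zc]]); p=np.array(guess,float)
    for _ in range(3):
        obs=[(n,i,cen(W[n],proj(n,place(p,R[i:i+1],z))[0],r)) for n in views for i in(0,1)]
        obs=[o for o in obs if o[2] is not None]
        s=least_squares(lambda q:np.concatenate([proj(n,place(q,R[i:i+1],z))[0]-u for n,i,u in obs]),p); p=s.x
    return p,s.fun
E
python3 - <<'E'
from h import *
np.set_printoptions(precision=2,suppress=True)
W={n:blue(cv2.imread(f"pics/{n}0.png")[:,:,::-1]) for n in M}
for name,g,z,r in[("A",(621,-198,.2),0,13),("B",(618,-319,.1),0,13),("C",(468,-197,-.2),0,13),("done",(565,-16,-.12),70,9)]:
  for cx in(27,30,33,36):
    p,f=fit_row(W,g,z,cx,r); print(name,cx,p,f)
  for v in("top","side"): print("  ",v,fit_row(W,g,z,32,r,views=(v,))[0])
E
```

```text
A 27 [ 629.76 -204.88    0.24] [ 2.11  0.78  0.09 -2.04 -2.48  0.63  0.75 -1.76]
A 30 [ 629.83 -204.85    0.25] [ 1.72 -0.17  0.45 -1.13 -1.73 -0.12  0.   -1.02]
A 33 [ 629.91 -204.81    0.26] [ 1.31 -1.1   0.84 -0.24 -1.01 -0.89 -0.72 -0.28]
A 36 [ 630.01 -204.76    0.27] [ 0.89 -2.04  1.23  0.65 -0.29 -1.67 -1.43  0.48]
   top [ 627.94 -201.53    0.29]
   side [ 630.68 -207.33    0.23]
B 27 [ 626.08 -325.49    0.1 ] [ 1.37  1.2   0.39 -1.91 -2.16  0.76  1.05 -1.69]
B 30 [ 626.16 -325.47    0.11] [ 1.11  0.22  0.64 -0.96 -1.25  0.04  0.15 -0.98]
B 33 [ 626.24 -325.44    0.11] [ 0.83 -0.76  0.89 -0.02 -0.36 -0.7  -0.73 -0.27]
B 36 [ 626.34 -325.4     0.12] [ 0.54 -1.75  1.16  0.92  0.51 -1.45 -1.6   0.46]
   top [ 625.11 -322.82    0.12]
   side [ 626.52 -327.14    0.11]
C 27 [ 475.17 -200.49   -0.33] [ 0.35  1.45  1.1  -1.8  -2.44 -0.12  1.65 -0.88]
C 30 [ 475.21 -200.47   -0.33] [ 0.59  0.45  0.84 -0.82 -1.19 -0.37  0.41 -0.65]
C 33 [ 475.26 -200.45   -0.32] [ 0.81 -0.55  0.6   0.16  0.06 -0.64 -0.83 -0.42]
C 36 [ 475.32 -200.42   -0.32] [ 1.03 -1.55  0.36  1.14  1.31 -0.92 -2.07 -0.17]
   top [ 474.73 -198.37   -0.32]
   side [ 475.28 -202.17   -0.33]
done 27 [563.57 -12.22  -0.16] [ 0.41  1.44  0.5  -2.02 -2.05  0.33  1.2  -0.89]
done 30 [563.63 -12.2   -0.15] [ 0.43  0.38  0.47 -0.98 -0.97 -0.08  0.12 -0.51]
done 33 [563.69 -12.18  -0.14] [ 0.42 -0.7   0.46  0.07  0.1  -0.5  -0.94 -0.1 ]
done 36 [563.77 -12.15  -0.13] [ 0.37 -1.77  0.48  1.11  1.15 -0.96 -1.98  0.33]
   top [562.82 -10.93  -0.14]
   side [564.08 -13.58  -0.14]
```

```bash
python3 - <<'E'
from h import *
np.set_printoptions(precision=2,suppress=True)
g=cv2.GaussianBlur(cv2.cvtColor(cv2.imread("pics/top0.png"),cv2.COLOR_BGR2GRAY).astype(float),(0,0),1)
d=np.diff(g,axis=0)
us=np.arange(5,636,15);v=[]
for u in us:
    y0=138-(138-115)*u/640; a=int(y0)-10; col=d[a:a+22,u]; k=np.clip(col,0,None)**2; v.append((k*(np.arange(a,a+22)+.5)).sum()/k.sum())
v=np.array(v); c=np.polyfit(us,v,2); print("top curve",c, (v-np.polyval(np.polyfit(us,v,1),us)))
# joint fit with k1s
W={n:blue(cv2.imread(f"pics/{n}0.png")[:,:,::-1]) for n in M}
items=[((630,-205,.26),0,13),((626,-325,.11),0,13),((475,-200,-.33),0,13),((563.7,-12.2,-.145),70,9)]
obs=[]
for j,(p,z,r) in enumerate(items):
    for n in M:
        for s in(1,-1):
            obs.append((j,n,s,cen(W[n],proj(n,place(p,[[s*31.5,0,40]],z))[0],r)))
def dist(n,uv,k):
    m=M[n]; f=240/np.tan(np.radians(m["vfov"]/2)); x=(uv-[m["cx"],m["cy"]])/f; return x*f*(1+k*(x@x))+[m["cx"],m["cy"]]
def res(q):
    k={"top":q[0],"side":q[1]};o=[]
    for j,n,s,u in obs:
        p=q[3+3*j:6+3*j]; o.append(dist(n,proj(n,place(p,[[s*q[2],0,40]],items[j][1]))[0],k[n])-u)
    return np.concatenate(o)
s=least_squares(res,[0,0,31.5]+[x for i in items for x in i[0]]); print(s.x[:3],s.x[3:].reshape(-1,3),s.fun.reshape(-1,4),s.cost)
E
```

```text
top curve [ -0.    -0.03 138.04] [-0.39  0.08 -0.23 -0.53 -0.1  -0.56 -0.08 -0.48  0.01 -0.4   0.16 -0.28
  0.3  -0.15  0.38 -0.09  0.49  0.02  0.68  0.17  0.64  0.25  0.19  0.36
 -0.    0.5  -0.11  0.58 -0.09  0.58  0.02  0.74  0.09  0.81 -0.23 -0.38
 -0.15 -0.31 -0.36 -0.55 -0.3  -0.91 -0.39]
[-0.09  0.26 31.93] [[ 629.61 -204.37    0.25]
 [ 625.46 -323.63    0.12]
 [ 475.28 -200.25   -0.32]
 [ 563.66  -12.19   -0.14]] [[-0.93 -0.44 -0.27 -0.3 ]
 [ 1.1  -0.56  0.38 -0.41]
 [ 0.18  0.22  0.12  0.29]
 [-0.37  0.09 -0.38  0.01]
 [-0.27 -0.29 -0.4  -0.24]
 [ 0.47 -0.23  0.44 -0.28]
 [-0.27 -0.36 -0.56 -0.25]
 [ 0.42 -0.3   0.46 -0.3 ]] 2.804078830870826
```

```bash
cat >> h.py <<'E'
from scipy.spatial.transform import Rotation as Ro
def tool(yaw,tilt=0,axis_yaw=None):
    """pointing down with tool yaw; tilt about the carrier's y (carrier yaw = axis_yaw), + = -x end low when negative"""
    R=Ro.from_euler('z',yaw)*Ro.from_euler('x',np.pi)
    if tilt: R=Ro.from_rotvec(tilt*np.array([-np.sin(axis_yaw),np.cos(axis_yaw),0]))*R
    return R
def go(pts,base=None):
    """pts: list of (grasp xyz, Rotation). prints slide/dr from base (measured) pose; returns"""
    s=read_state(); p0=np.array(s["eef_pos"]) if base is None else np.array(base[0]); 
    R0=Ro.from_euler('xyz',s["eef_rot"]) if base is None else base[1]
    pp,Rp=p0,R0
    for g,R in pts:
        t=np.array(g,float)-R.apply([0,0,78]); d=(t-p0)/250; r=(R*R0.inv()).as_rotvec()/(2*np.pi)
        n=max(np.linalg.norm(t-pp)/41.7,np.degrees((R*Rp.inv()).magnitude())/7.16)
        print("slide",np.round(d,4).tolist(),"dr",np.round(r,4).tolist(),"rows %.1f"%n); pp,Rp=t,R
E
python3 - <<'E'
from h import *
np.set_printoptions(precision=2,suppress=True)
psi=-.145; S=np.array([578.3,87.7,psi])
T=lambda x,y:(x/5+240,y/5+185)
k=place(S,[[-134,0,93]])[0]; print("knob",k)
m=ray("top",T(262,442),100); d=m-k; print("mark",m,np.hypot(*d[:2]),"s=",(np.pi+psi-np.arctan2(d[1],d[0])))
print([ray("top",u,16) for u in((184,238),(215,237),(216,289),(185,291))])
s=cv2.imread("pics/side0.png"); t=cv2.imread("pics/top0.png")
# tray corners in side view crop
for q in((211,182),(257,165),(272,182),(226,199)): print("side",ray("side",q,16))
# bay floor profile along shaker y at z=70, x=20 / 0 / -20
f=lambda x,y:proj("top",place(S,[[x,y,70]]))[0]
g=cv2.cvtColor(t,cv2.COLOR_BGR2GRAY).astype(np.float32)
ys=np.arange(-150,156,2.)
P=np.mean([cv2.remap(g,*np.array([f(x,y) for y in ys],np.float32).T[:,:,None],cv2.INTER_CUBIC).ravel() for x in np.arange(-35,36,5)],0)
print(np.c_[ys,P].astype(int).tolist())
R=tool(np.pi+psi-1.0); go([((*k[:2],160),R),((*k[:2],93),R)])
E
```

```text
knob [445.71 107.06  93.  ]
mark [436.38 117.24 100.  ] 13.80089657669147 s= 0.683930375514842
[array([559.  , 454.04,  16.  ]), array([559.86, 359.66,  16.  ]), array([403.01, 353.19,  16.  ]), array([399.02, 445.68,  16.  ])]
side [404.23 440.03  16.  ]
side [557.19 444.44  16.  ]
side [562.58 350.21  16.  ]
side [414.   348.69  16.  ]
[[-150, 132], [-148, 145], [-146, 137], [-144, 109], [-142, 88], [-140, 82], [-138, 86], [-136, 93], [-134, 94], [-132, 92], [-130, 85], [-128, 74], [-126, 72], [-124, 82], [-122, 92], [-120, 91], [-118, 84], [-116, 81], [-114, 81], [-112, 77], [-110, 73], [-108, 72], [-106, 72], [-104, 72], [-102, 71], [-100, 72], [-98, 73], [-96, 73], [-94, 73], [-92, 74], [-90, 74], [-88, 75], [-86, 78], [-84, 80], [-82, 83], [-80, 85], [-78, 89], [-76, 92], [-74, 87], [-72, 79], [-70, 82], [-68, 93], [-66, 94], [-64, 92], [-62, 89], [-60, 85], [-58, 87], [-56, 94], [-54, 94], [-52, 93], [-50, 94], [-48, 94], [-46, 94], [-44, 93], [-42, 93], [-40, 93], [-38, 93], [-36, 93], [-34, 93], [-32, 93], [-30, 94], [-28, 94], [-26, 93], [-24, 93], [-22, 93], [-20, 93], [-1
[... 344 characters left out ...]
], [52, 93], [54, 92], [56, 92], [58, 93], [60, 89], [62, 79], [64, 69], [66, 74], [68, 90], [70, 95], [72, 92], [74, 89], [76, 87], [78, 86], [80, 89], [82, 92], [84, 92], [86, 92], [88, 92], [90, 92], [92, 91], [94, 92], [96, 92], [98, 92], [100, 92], [102, 91], [104, 91], [106, 92], [108, 91], [110, 91], [112, 91], [114, 91], [116, 92], [118, 92], [120, 92], [122, 91], [124, 92], [126, 92], [128, 89], [130, 78], [132, 64], [134, 68], [136, 85], [138, 93], [140, 91], [142, 87], [144, 89], [146, 104], [148, 128], [150, 143], [152, 136], [154, 124]]
slide [1.2647, -1.7093, -0.2566] dr [0.0001, -0.0001, -0.1444] rows 12.8
slide [1.2647, -1.7093, -0.5246] dr [0.0001, -0.0001, -0.1444] rows 1.6
```

Request:
carry_out:
  slide:
    - [0.63,-0.85,-0.1]
    - [0.63,-0.85,-0.1]
    - [0.63,-0.85,-0.1]
    - [0.63,-0.85,-0.1]
    - [0.63,-0.85,-0.1]
    - [0.63,-0.85,-0.1]
    - [0.63,-0.85,-0.1]
  dr:
    - [0,0,-0.12]
    - [0,0,-0.12]
    - [0,0,-0.12]
    - [0,0,-0.12]
    - [0,0,-0.12]
    - [0,0,-0.12]
    - [0,0,-0.12]
  gripper: [45,45,45,45,45,45,45]
  newtons: 15

```text
clock: 0.68
eef_pos: [288.6, 318.8, 277.1]
eef_rot: [-3.141, 0.001, 2.14]
wrist_force: [-0.8, 0.3, -1.1]
finger_gap: 50.3
finger_force: 0.0
```

```bash
python3 - <<'E'
from h import *
psi=-.145; k=place([578.4,88.5,psi],[[-134,0,93]])[0]
R=tool(np.pi+psi-.85); go([((*k[:2],160),R),((*k[:2],93),R)])
E
```

```text
slide [0.6287, -0.8438, -0.1564] dr [0.0002, -0.0, 0.0011] rows 6.4
slide [0.6287, -0.8438, -0.4244] dr [0.0002, -0.0, 0.0011] rows 1.6
```

Request:
carry_out:
  slide:
    - [0.629,-0.845,-0.156]
    - [0.629,-0.845,-0.156]
    - [0.629,-0.845,-0.156]
    - [0.629,-0.845,-0.156]
    - [0.629,-0.845,-0.156]
    - [0.629,-0.845,-0.156]
    - [0.629,-0.845,-0.156]
    - [0.629,-0.845,-0.156]
    - [0.629,-0.845,-0.156]
  dr:
    - [0,0,0]
    - [0,0,0]
    - [0,0,0]
    - [0,0,0]
    - [0,0,0]
    - [0,0,0]
    - [0,0,0]
    - [0,0,0]
    - [0,0,0]
  gripper: [45,45,45,45,45,45,45,45,45]

```text
clock: 1.43
eef_pos: [444.3, 110.3, 238.2]
eef_rot: [-3.141, -0.001, 2.148]
wrist_force: [0.6, -0.8, -0.9]
finger_gap: 42.5
finger_force: 0.0
```

```bash
python3 - <<'E'
from h import *
psi=-.145; k=place([578.4,88.5,psi],[[-134,0,93]])[0]
R=tool(np.pi+psi-.85); go([((*k[:2],93),R)])
cv2.imwrite("pics/s1.png",cv2.resize(camera("side")[130:300,180:390,::-1],None,fx=3.5,fy=3.5,interpolation=cv2.INTER_CUBIC))
E
```

```text
slide [0.0062, -0.0098, -0.2689] dr [0.0, -0.0002, -0.0002] rows 1.6
```

View pics/s1.png

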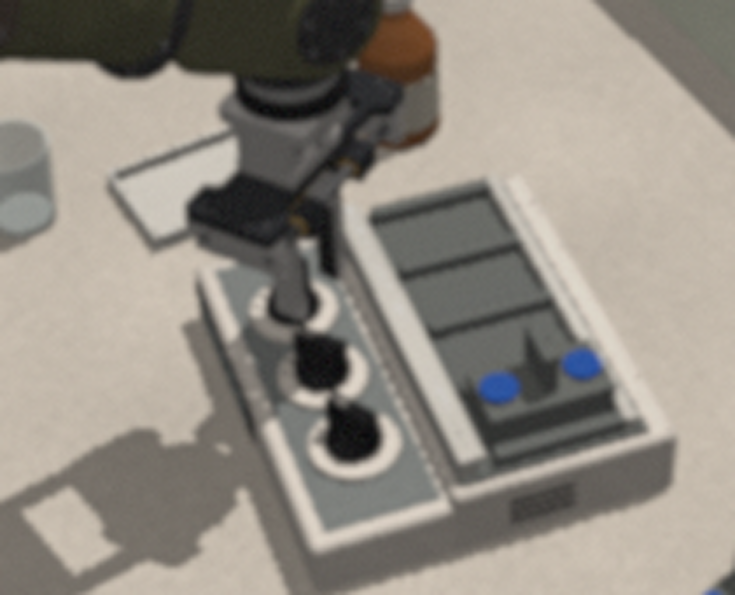

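Request:
carry_out:
  slide:
    - [0.006,-0.01,-0.13]
    - [0.006,-0.01,-0.27]
    - [0.006,-0.01,-0.27]
    - [0.006,-0.01,-0.27]
  dr:
    - [0,0,0]
    - [0,0,0]
    - [0,0,0]
    - [0,0,0]
  gripper: [45,45,45,45]

```text
clock: 1.82
eef_pos: [444.9, 109.4, 170.2]
eef_rot: [-3.139, -0.001, 2.152]
wrist_force: [-0.0, -0.4, 0.8]
finger_gap: 42.5
finger_force: 0.0
```

Request:
carry_out:
  slide:
    - [0,0,0]
    - [0,0,0]
    - [0,0,0]
    - [0,0,0]
    - [0,0,0]
    - [0,0,0]
  dr:
    - [0,0,0]
    - [0,0,0]
    - [0,0,0]
    - [0,0,0]
    - [0,0,0]
    - [0,0,0]
  gripper: [0,0,0,0,0,0]

```text
clock: 2.32
eef_pos: [445.6, 108.2, 171.6]
eef_rot: [-3.141, -0.0, 2.15]
wrist_force: [-4.4, -1.3, 6.9]
finger_gap: 13.7
finger_force: 15.0
```

Request:
carry_out:
  slide:
    - [0,0,0]
    - [0,0,0]
    - [0,0,0]
    - [0,0,0]
    - [0,0,0]
    - [0,0,0]
    - [0,0,0]
    - [0,0,0]
    - [0,0,0]
    - [0,0,0]
  dr:
    - [0,0,0.02]
    - [0,0,0.038]
    - [0,0,0.056]
    - [0,0,0.074]
    - [0,0,0.092]
    - [0,0,0.11]
    - [0,0,0.125]
    - [0,0,0.137]
    - [0,0,0.137]
    - [0,0,0.137]
  gripper: [0,0,0,0,0,0,0,0,0,0]

```text
clock: 3.15
eef_pos: [445.8, 108.5, 171.6]
eef_rot: [3.141, 0.0, 3.008]
wrist_force: [-3.6, 4.5, 6.1]
finger_gap: 13.9
finger_force: 15.0
```

```bash
python3 - <<'E'
from cell import *
s=read_state(); print(s["moment"],s["eef_rot"],s["finger_gap"],s["wrist_force"])
E
```

```text
[ 0.80155845  0.52484938 -0.18892214] [3.14082054e+00 3.04675060e-04 3.00774816e+00] 13.91354524782424 [-3.64808498  4.48960633  6.11114887]
```

Request:
carry_out:
  slide:
    - [0,0,0]
    - [0,0,0]
    - [0,0,0]
  dr:
    - [0,0,0.01]
    - [0,0,0.012]
    - [0,0,0.012]
  gripper: [0,0,0]

```text
clock: 3.4
eef_pos: [446.1, 108.5, 171.6]
eef_rot: [3.141, 0.001, 3.083]
wrist_force: [-0.2, 3.8, 5.5]
finger_gap: 14.6
finger_force: 16.0
```

```bash
python3 - <<'E'
from cell import *
s=read_state(); print(s["moment"],s["eef_rot"],s["finger_gap"],s["wrist_force"])
E
```

```text
[ 0.80536055  0.02652224 -0.42298821] [3.14091076e+00 1.02688865e-03 3.08330530e+00] 14.604485098912235 [-0.18668355  3.7679424   5.54368623]
```

Request:
carry_out:
  slide:
    - [0,0,0]
    - [0,0,0]
    - [0,0,0]
    - [0,0,0.16]
    - [0,0,0.32]
    - [0.2,-0.2,0.4]
    - [0.4,-0.4,0.4]
    - [0.46,-0.48,0.4]
    - [0.46,-0.48,0.4]
    - [0.46,-0.48,0.4]
  dr:
    - [0,0,-0.012]
    - [0,0,-0.012]
    - [0,0,-0.012]
    - [0,0,-0.012]
    - [0,0,-0.012]
    - [0,0,-0.03]
    - [0,0,-0.05]
    - [0,0,-0.07]
    - [0,0,-0.09]
    - [0,0,-0.11]
  gripper: [45,45,45,45,45,45,45,45,45,45]

```text
clock: 4.23
eef_pos: [563.6, -16.3, 270.8]
eef_rot: [-3.141, 0.001, 2.389]
wrist_force: [-0.6, -0.0, -0.8]
finger_gap: 42.2
finger_force: 0.0
```

```bash
python3 - <<'E'
from h import *
R=tool(-.145+np.pi/2); go([((563.7,-12.2,170),R),((563.7,-12.2,133),R)])
E
```

```text
slide [0.0005, 0.0165, -0.0913] dr [0.0002, -0.0, -0.1532] rows 7.7
slide [0.0005, 0.0165, -0.2393] dr [0.0002, -0.0, -0.1532] rows 0.9
```

Request:
carry_out:
  slide:
    - [0,0,0]
    - [0,0,0]
    - [0,0,0]
    - [0,0,0]
    - [0,0,0]
    - [0,0,0]
    - [0,0,0]
    - [0,0,0]
    - [0,0,-0.04]
    - [0,0,-0.04]
  dr:
    - [0,0,-0.154]
    - [0,0,-0.154]
    - [0,0,-0.154]
    - [0,0,-0.154]
    - [0,0,-0.154]
    - [0,0,-0.154]
    - [0,0,-0.154]
    - [0,0,-0.154]
    - [0,0,-0.154]
    - [0,0,-0.154]
  gripper: [45,45,45,45,45,45,45,45,45,45]

```text
clock: 5.07
eef_pos: [560.3, -11.8, 259.0]
eef_rot: [-3.139, 0.0, 1.434]
wrist_force: [-1.0, 0.7, -1.1]
finger_gap: 41.9
finger_force: 0.0
```

```bash
python3 - <<'E'
from h import *
R=tool(-.145+np.pi/2); go([((563.7,-12.2,133),R)])
cv2.imwrite("pics/s2.png",cv2.resize(camera("side")[150:300,230:400,::-1],None,fx=4,fy=4,interpolation=cv2.INTER_CUBIC))
E
```

```text
slide [0.0136, -0.0016, -0.1922] dr [-0.0, -0.0004, -0.0012] rows 1.2
```

View pics/s2.png

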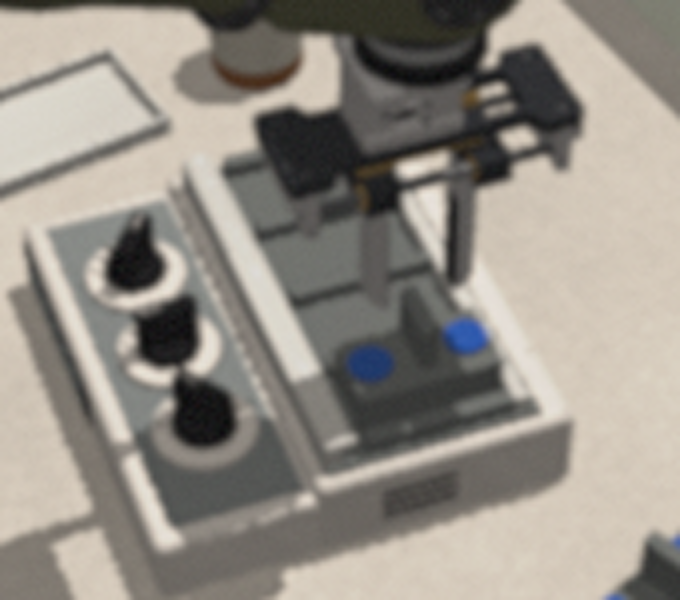

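Request:
carry_out:
  slide:
    - [0.0136,-0.002,-0.1]
    - [0.0136,-0.002,-0.192]
    - [0.0136,-0.002,-0.192]
    - [0.0136,-0.002,-0.192]
  dr:
    - [0,0,0]
    - [0,0,0]
    - [0,0,0]
    - [0,0,0]
  gripper: [45,45,45,45]

```text
clock: 5.45
eef_pos: [564.0, -12.2, 212.7]
eef_rot: [-3.139, 0.0, 1.432]
wrist_force: [-0.3, -0.5, 1.4]
finger_gap: 42.3
finger_force: 0.0
```

Request:
carry_out:
  slide:
    - [0,0,0]
    - [0,0,0]
    - [0,0,0]
    - [0,0,0]
    - [0,0,0]
    - [0,0,0]
  dr:
    - [0,0,0]
    - [0,0,0]
    - [0,0,0]
    - [0,0,0]
    - [0,0,0]
    - [0,0,0]
  gripper: [20,10,0,0,0,0]
  newtons: 35

```text
clock: 5.95
eef_pos: [564.2, -12.2, 213.7]
eef_rot: [3.141, -0.0, 1.43]
wrist_force: [-2.5, -0.1, 5.0]
finger_gap: 12.0
finger_force: 35.0
```

```bash
python3 - <<'E'
from h import *
np.set_printoptions(precision=4,suppress=True)
s=read_state(); print(s["moment"],s["eef_pos"],s["eef_rot"],s["finger_gap"],s["wrist_force"])
W={n:blue(camera(n)) for n in M}
for v in (("top",),("side",)): print(v,fit_row(W,(563.7,-12.2,-.145),70,31.7,9,views=v))
E
```

```text
[0.0207 0.5275 0.0133] [564.246  -12.2419 213.6734] [ 3.1411 -0.      1.43  ] 12.037354767833742 [-2.5236 -0.132   5.0126]Traceback (most recent call last):
  File "<stdin>", line 5, in <module>
  File "h.py", line 39, in fit_row
    s=least_squares(lambda q:np.concatenate([proj(n,place(q,R[i:i+1],z))[0]-u for n,i,u in obs]),p); p=s.x
    return func(*args, **kwargs)
    vector_fun = VectorFunction(
        fun_wrapped,
    ...<6 lines>...
        workers=workers
    )
    self._update_fun()
    ~~~~~~~~~~~~~~~~^^
    self.f = self.fun_wrapped(xp_copy(self.x))
             ~~~~~~~~~~~~~~~~^^^^^^^^^^^^^^^^^
    return np.atleast_1d(self.fun(x))
                         ~~~~~~~~^^^
    return self.f(x, *self.args, **self.kwargs)
           ~~~~~~^^^^^^^^^^^^^^^^^^^^^^^^^^^^^^
  File "h.py", line 39, in <lambda>
    s=least_squares(lambda q:np.concatenate([proj(n,place(q,R[i:i+1],z))[0]-u for n,i,u in obs]),p); p=s.x
                             ~~~~~~~~~~~~~~^^^^^^^^^^^^^^^^^^^^^^^^^^^^^^^^^^^^^^^^^^^^^^^^^^^^^
ValueError: need at least one array to concatenate
```

```bash
cat >> h.py <<'E'
PSI=-.143
def cw(bay,psi,zg,way,gy=0,yaw_tool=None,base=None):
    """way: (dx,dy,dz,tilt_deg): tongue tip displacement from seated in bay frame, heel raised by tilt. bay: xyz of seated origin"""
    Rz=Ro.from_euler('z',psi); yt=psi+np.pi/2 if yaw_tool is None else yaw_tool; pts=[]
    for dx,dy,dz,t in way:
        Rc=Rz*Ro.from_euler('y',-np.radians(t)); o=np.array(bay)+Rz.apply([-64+dx,dy,dz])+Rc.apply([64,0,0])
        pts.append((o+Rc.apply([0,gy,zg]),Rc*Rz.inv()*tool(yt)))
    go(pts,base)
E
python3 - <<'E'
from h import *
s=read_state(); p=s["eef_pos"]; y=s["eef_rot"][2]
cw((p[0],p[1],70),y-np.pi/2,p[2]-148,[(0,0,0,0),(0,0,0.5,5),(0,0,.5,10),(0,0,.5,14),(6,0,1,14),(13,0,2,14),(15,0,40,14),(15,0,75,7),(15,0,75,0)])
print([ray("top",u,75) for u in((198,203),(178,317),(479,323))])
E
```

```text
slide [0.0, 0.0, 0.0] dr [0.0, 0.0001, 0.0] rows 0.0
slide [-0.0506, 0.0072, 0.0221] dr [-0.0019, -0.0137, -0.0] rows 0.7
slide [-0.1027, 0.0146, 0.0377] dr [-0.0039, -0.0274, -0.0] rows 0.7
slide [-0.1452, 0.0206, 0.0469] dr [-0.0055, -0.0384, -0.0] rows 0.6
slide [-0.1214, 0.0172, 0.0489] dr [-0.0055, -0.0384, -0.0] rows 0.1
slide [-0.0937, 0.0133, 0.0529] dr [-0.0055, -0.0384, -0.0] rows 0.2
slide [-0.0858, 0.0122, 0.2049] dr [-0.0055, -0.0384, -0.0] rows 0.9
slide [-0.0118, 0.0017, 0.3269] dr [-0.0027, -0.0192, -0.0] rows 1.0
slide [0.0594, -0.0084, 0.3] dr [0.0, 0.0001, 0.0] rows 1.0
[array([651.69962431, 395.98553636,  75.        ]), array([322.77455388, 443.30818213,  75.        ]), array([ 290.07587208, -396.83228036,   75.        ])]
```

Request:
carry_out:
  slide:
    - [-0.025,0.0036,0.012]
    - [-0.051,0.007,0.022]
    - [-0.077,0.011,0.03]
    - [-0.103,0.0146,0.038]
    - [-0.125,0.018,0.043]
    - [-0.145,0.0206,0.047]
    - [-0.145,0.0206,0.047]
  dr:
    - [-0.001,-0.007,0]
    - [-0.0019,-0.0137,0]
    - [-0.003,-0.021,0]
    - [-0.0039,-0.0274,0]
    - [-0.0047,-0.033,0]
    - [-0.0055,-0.0384,0]
    - [-0.0055,-0.0384,0]
  gripper: [0,0,0,0,0,0,0]

```text
clock: 6.63
eef_pos: [527.1, -6.9, 224.9]
eef_rot: [2.897, 0.0, 1.43]
wrist_force: [0.0, 0.2, -2.6]
finger_gap: 12.1
finger_force: 35.0
```

Request:
carry_out:
  slide:
    - [0.024,-0.0034,0.002]
    - [0.0515,-0.0073,0.006]
    - [0.0515,-0.0073,0.006]
    - [0.059,-0.0084,0.08]
    - [0.059,-0.0084,0.158]
    - [0.13,-0.019,0.28]
    - [0.205,-0.029,0.3]
    - [0.205,-0.029,0.35]
    - [0.205,-0.029,0.35]
  dr:
    - [0,0,0]
    - [0,0,0]
    - [0,0,0]
    - [0,0,0]
    - [0,0,0]
    - [0.0028,0.0192,0]
    - [0.0055,0.0385,0]
    - [0.0055,0.0385,0]
    - [0.0055,0.0385,0]
  gripper: [0,0,0,0,0,0,0,0,0]

```text
clock: 7.38
eef_pos: [581.0, -14.7, 313.1]
eef_rot: [-3.141, 0.0, 1.43]
wrist_force: [-0.6, -0.9, -1.5]
finger_gap: 11.7
finger_force: 35.0
```

```bash
python3 - <<'E'
from h import *
R=tool(.04+np.pi/2); go([((490,399,115),R),((490,399,72),R)])
E
```

```text
slide [-0.364, 1.6549, -0.4804] dr [-0.0, -0.0001, 0.0288] rows 10.6
slide [-0.364, 1.6549, -0.6524] dr [-0.0, -0.0001, 0.0288] rows 1.0
```

Request:
carry_out:
  slide:
    - [-0.03,0.14,0]
    - [-0.06,0.28,0]
    - [-0.09,0.42,0]
    - [-0.12,0.56,0]
    - [-0.15,0.7,0]
    - [-0.18,0.84,0]
    - [-0.21,0.98,0]
    - [-0.21,0.98,0]
  dr:
    - [0,0,0.005]
    - [0,0,0.01]
    - [0,0,0.015]
    - [0,0,0.02]
    - [0,0,0.0288]
    - [0,0,0.0288]
    - [0,0,0.0288]
    - [0,0,0.0288]
  gripper: [0,0,0,0,0,0,0,0]

```text
clock: 8.05
eef_pos: [524.8, 235.5, 311.7]
eef_rot: [-3.141, -0.001, 1.615]
wrist_force: [-0.2, -0.7, -2.7]
finger_gap: 11.5
finger_force: 35.0
```

Request:
carry_out:
  slide:
    - [-0.03,0.14,0]
    - [-0.06,0.28,0]
    - [-0.09,0.42,-0.05]
    - [-0.12,0.56,-0.2]
    - [-0.154,0.675,-0.35]
    - [-0.154,0.675,-0.48]
    - [-0.154,0.675,-0.48]
    - [-0.154,0.675,-0.48]
  dr:
    - [0,0,0]
    - [0,0,0]
    - [0,0,0]
    - [0,0,0]
    - [0,0,0]
    - [0,0,0]
    - [0,0,0]
    - [0,0,0]
  gripper: [0,0,0,0,0,0,0,0]

```text
clock: 8.72
eef_pos: [487.4, 398.8, 190.1]
eef_rot: [-3.137, 0.003, 1.612]
wrist_force: [-0.6, 0.1, -0.7]
finger_gap: 11.8
finger_force: 35.0
```

```bash
python3 - <<'E'
from h import *
R=tool(.04+np.pi/2); go([((490,399,70),R)])
cv2.imwrite("pics/s3.png",cv2.resize(camera("side")[60:260,120:400,::-1],None,fx=2.7,fy=2.7,interpolation=cv2.INTER_CUBIC))
E
```

```text
slide [0.0105, 0.0007, -0.1686] dr [0.0005, -0.0007, -0.0001] rows 1.0
```

View pics/s3.png

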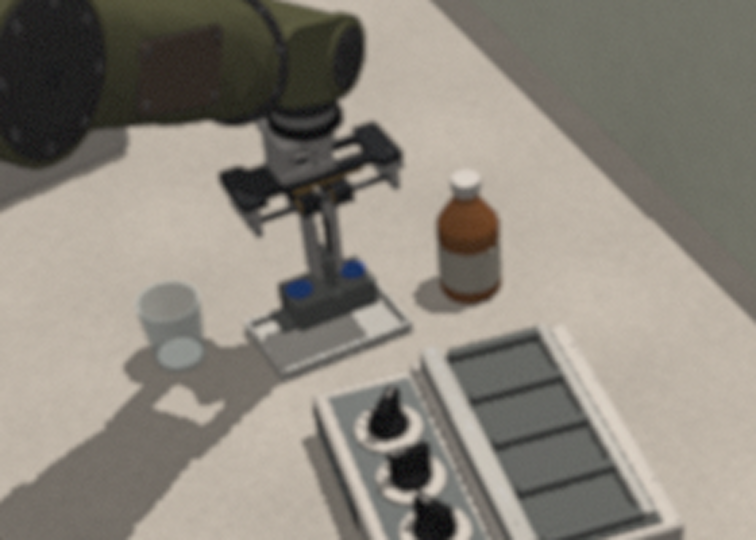

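Request:
carry_out:
  slide:
    - [0.005,0,-0.08]
    - [0.005,0,-0.14]
    - [0.005,0,-0.165]
    - [0.005,0,-0.172]
    - [0.005,0,-0.172]
  dr:
    - [0,0,0]
    - [0,0,0]
    - [0,0,0]
    - [0,0,0]
    - [0,0,0]
  gripper: [0,0,0,0,0]

```text
clock: 9.18
eef_pos: [490.3, 399.1, 151.1]
eef_rot: [3.14, -0.001, 1.61]
wrist_force: [-0.3, 0.4, -2.2]
finger_gap: 12.1
finger_force: 35.0
```

```bash
python3 - <<'E'
from cell import *
s=read_state(); print(s["moment"],s["eef_pos"],s["wrist_force"])
E
```

```text
[-0.08868252  0.0661125  -0.01542779] [490.25053938 399.10319146 151.14120129] [-0.26796379  0.35231601 -2.2370316 ]
```

Request:
carry_out:
  slide:
    - [0,0,-0.004]
    - [0,0,-0.01]
    - [0,0,-0.01]
  dr:
    - [0,0,0]
    - [0,0,0]
    - [0,0,0]
  gripper: [0,0,0]

```text
clock: 9.43
eef_pos: [489.8, 399.5, 147.8]
eef_rot: [3.141, -0.001, 1.611]
wrist_force: [0.4, -0.3, -0.6]
finger_gap: 11.9
finger_force: 35.0
```

Request:
carry_out:
  slide:
    - [0,0,-0.002]
    - [0,0,-0.002]
    - [0,0,-0.002]
    - [0,0,-0.002]
    - [0,0,0.16]
    - [0,0,0.32]
    - [0,0,0.48]
    - [0,-0.1,0.64]
    - [0,-0.25,0.7]
    - [0,-0.4,0.7]
  dr:
    - [0,0,0]
    - [0,0,0]
    - [0,0,0]
    - [0,0,0]
    - [0,0,0]
    - [0,0,0]
    - [0,0,0]
    - [0,0,0]
    - [0,0,0]
    - [0,0,0]
  gripper: [0,45,45,45,45,45,45,45,45,45]

```text
clock: 10.27
eef_pos: [489.5, 299.3, 326.2]
eef_rot: [3.136, -0.003, 1.613]
wrist_force: [1.3, -0.4, 0.3]
finger_gap: 42.2
finger_force: 0.0
```

Request:
carry_out:
  slide:
    - [0,-0.15,0]
    - [0,-0.3,0]
    - [0,-0.45,0]
    - [0,-0.6,0]
    - [0,-0.75,0]
    - [0,-0.9,0]
    - [0,-1,0]
  dr:
    - [0,0,0]
    - [0,0,0]
    - [0,0,0]
    - [0,0,0]
    - [0,0,0]
    - [0,0,0]
    - [0,0,0]
  gripper: [45,45,45,45,45,45,45]

```text
clock: 10.85
eef_pos: [489.1, 46.8, 322.1]
eef_rot: [-3.141, 0.0, 1.61]
wrist_force: [0.9, 1.6, -0.1]
finger_gap: 42.3
finger_force: 0.0
```

```bash
python3 - <<'E'
from h import *
np.set_printoptions(precision=3,suppress=True)
I={n:camera(n) for n in M}; W={n:blue(I[n]) for n in M}
c=np.hstack([cv2.resize(I["top"][120:360,150:490,::-1],(567,400)),]); cv2.imwrite("pics/t4.png",cv2.resize(I["top"][120:380,150:500,::-1],None,fx=2.2,fy=2.2))
for name,g,z,r in[("A",(630,-205,.26),0,13),("B",(626,-325,.11),0,13),("C",(475,-200,-.33),0,13),("done",(490,399,.04),4,9)]:
  for v in("top","side"):
    try: print(name,v,*fit_row(W,g,z,31.7,r,views=(v,)))
    except Exception as e: print(name,v,"hidden")
E
```

```text
A top [ 627.938 -201.555    0.291] [ 0.026  0.081 -0.025 -0.079]
A side [ 630.674 -207.206    0.226] [-0.18   0.232  0.177 -0.218]
B top [ 625.129 -322.908    0.119] [ 0.008  0.059 -0.008 -0.058]
B side [ 626.513 -327.178    0.106] [-0.143  0.146  0.14  -0.136]
C top [ 474.768 -198.269   -0.323] [-0.023  0.076  0.023 -0.075]
C side [ 475.256 -202.224   -0.328] [-0.068  0.019  0.068 -0.016]
done top [489.588 399.647   0.042] [ 0.003  0.05  -0.003 -0.049]
done side [490.689 397.51    0.062] [ 0.286 -0.251 -0.283  0.234]
```

View pics/t4.png

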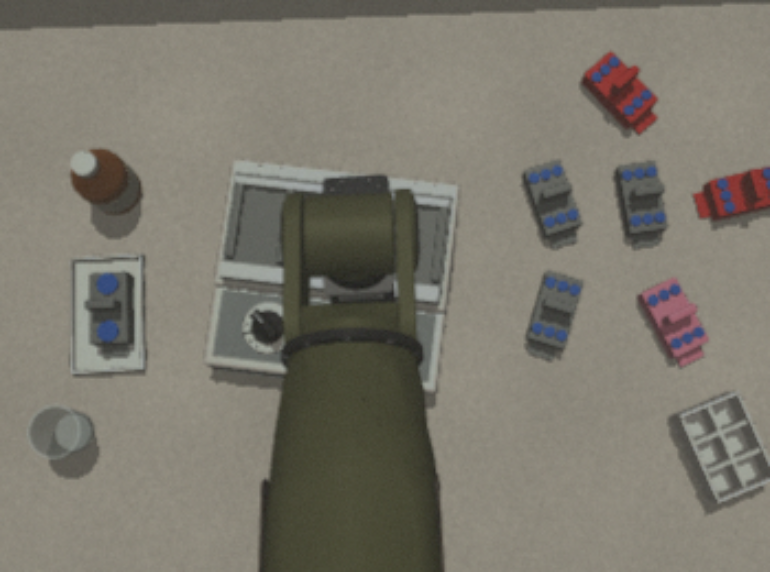

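```bash
python3 - <<'E'
from h import *
from scipy.ndimage import map_coordinates
np.set_printoptions(precision=3,suppress=True)
I={n:cv2.cvtColor(cv2.imread(f"pics/{n}0.png"),cv2.COLOR_BGR2GRAY).astype(float) for n in M}
S=[578.4,89.2,-.143]
def edge(n,x0,z,sgn,ys):
    out=[]
    for y in ys:
        xs=np.arange(x0-12,x0+12.1,.5); uv=proj(n,place(S,[[x,y,z] for x in xs]))
        p=map_coordinates(I[n],[uv[:,1],uv[:,0]],order=1); d=np.gradient(p)*sgn; k=np.clip(d,0,None)**2; k*=k>k.max()*.2
        out.append((xs*k).sum()/k.sum())
    a,b=np.polyfit(ys,out,1); r=np.array(out)-np.polyval([a,b],ys); return b,-a,r.std()
ys=np.arange(-140,141,5)
for n in M:
  for nm,x0,z,sg in[("front",-193,56,1),("lipedge",-57.5,88,-1),("wallback",-78,88,1),("rear",60,82,1)]:
    print(n,nm,"x %.2f dpsi %.4f std %.2f"%edge(n,x0,z,sg,ys if nm!="lipedge" else np.arange(-60,131,5)))
E
```

```text
side front x -189.65 dpsi -0.0006 std 0.71
side lipedge x -54.41 dpsi -0.0028 std 0.75
side wallback x -75.91 dpsi -0.0064 std 0.85
side rear x 52.48 dpsi 0.0198 std 2.43
top front x -190.87 dpsi 0.0021 std 0.32
top lipedge x -57.62 dpsi 0.0011 std 0.43
top wallback x -78.18 dpsi 0.0029 std 0.78
top rear x 52.63 dpsi 0.0090 std 1.77
```

```bash
python3 - <<'E'
from h import *
R=tool(-.325+np.pi); go([((475.2,-200.3,115),R),((475.2,-200.3,64),R)])
E
```

```text
slide [-0.0568, -0.9874, -0.5165] dr [0.0001, 0.0, 0.1925] rows 9.7
slide [-0.0568, -0.9874, -0.7205] dr [0.0001, 0.0, 0.1925] rows 1.2
```

Request:
carry_out:
  slide:
    - [-0.007,-0.12,-0.05]
    - [-0.014,-0.24,-0.1]
    - [-0.02,-0.36,-0.15]
    - [-0.027,-0.48,-0.22]
    - [-0.034,-0.6,-0.3]
    - [-0.04,-0.72,-0.38]
    - [-0.05,-0.84,-0.46]
    - [-0.057,-0.987,-0.516]
    - [-0.057,-0.987,-0.516]
    - [-0.057,-0.987,-0.516]
  dr:
    - [0,0,0.0195]
    - [0,0,0.039]
    - [0,0,0.058]
    - [0,0,0.077]
    - [0,0,0.096]
    - [0,0,0.115]
    - [0,0,0.134]
    - [0,0,0.153]
    - [0,0,0.173]
    - [0,0,0.1925]
  gripper: [68,68,68,68,68,68,68,68,68,68]
  newtons: 15

```text
clock: 11.78
eef_pos: [475.0, -198.3, 191.8]
eef_rot: [-3.141, -0.002, 2.824]
wrist_force: [0.7, 0.4, -0.1]
finger_gap: 63.7
finger_force: 0.0
```

Request:
carry_out:
  slide:
    - [0,0,0]
    - [0,0,0]
    - [0,0,0]
  dr:
    - [0,0,0]
    - [0,0,0]
    - [0,0,0]
  gripper: [68,68,68]

```text
clock: 12.03
eef_pos: [475.5, -196.7, 193.1]
eef_rot: [-3.141, 0.0, 2.817]
wrist_force: [-0.1, 0.1, -0.4]
finger_gap: 64.1
finger_force: 0.0
```

```bash
python3 - <<'E'
from h import *
R=tool(-.325+np.pi); go([((475.2,-200.3,64),R)])
cv2.imwrite("pics/s5.png",cv2.resize(camera("side")[230:400,270:470,::-1],None,fx=3.5,fy=3.5,interpolation=cv2.INTER_CUBIC))
E
```

```text
slide [-0.0012, -0.0142, -0.2044] dr [0.0001, 0.0, 0.0] rows 1.2
```

View pics/s5.png

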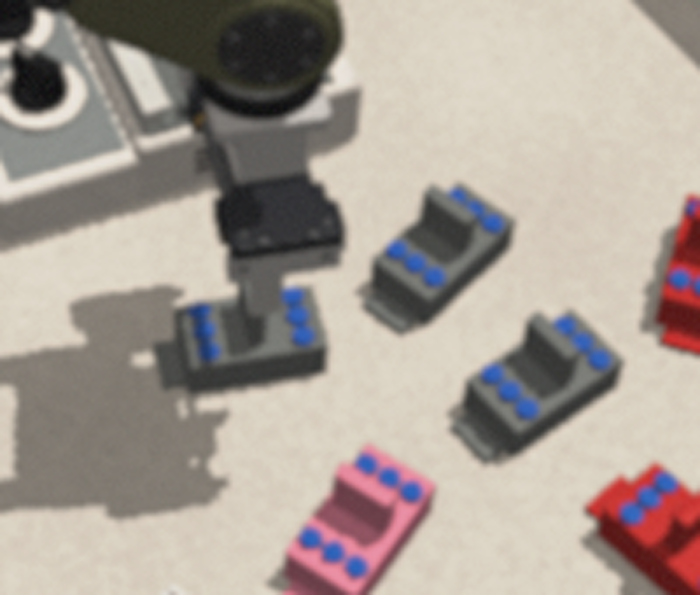

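Request:
carry_out:
  slide:
    - [-0.001,-0.014,-0.1]
    - [-0.001,-0.014,-0.204]
    - [-0.001,-0.014,-0.204]
    - [-0.001,-0.014,-0.204]
    - [-0.001,-0.014,-0.204]
    - [-0.001,-0.014,-0.204]
    - [-0.001,-0.014,-0.204]
    - [-0.001,-0.014,-0.204]
  dr:
    - [0,0,0]
    - [0,0,0]
    - [0,0,0]
    - [0,0,0]
    - [0,0,0]
    - [0,0,0]
    - [0,0,0]
    - [0,0,0]
  gripper: [68,68,68,68,35,35,35,35]

```text
clock: 12.75
eef_pos: [475.3, -200.8, 142.9]
eef_rot: [-3.141, 0.002, 2.82]
wrist_force: [0.4, 2.5, 1.3]
finger_gap: 41.0
finger_force: 0.9
```

Request:
carry_out:
  slide:
    - [0,0,0]
    - [0,0,0]
    - [0,0,0]
  dr:
    - [0,0,0]
    - [0,0,0]
    - [0,0,0]
  gripper: [35,35,35]

```text
clock: 13.0
eef_pos: [475.3, -200.9, 142.8]
eef_rot: [-3.141, 0.001, 2.82]
wrist_force: [-1.3, 1.6, 7.8]
finger_gap: 40.0
finger_force: 15.0
```

```bash
python3 - <<'E'
from cell import *
s=read_state(); print(s["eef_pos"],s["eef_rot"],s["finger_gap"],s["finger_force"],s["wrist_force"],s["moment"])
E
```

```text
[ 475.29105187 -200.87832889  142.80232376] [-3.14093167e+00  1.46461188e-03  2.81998617e+00] 40.00606697501101 14.999775141477585 [-1.33115677  1.60028183  7.77420112] [ 0.36832518  0.14400417 -0.01847693]
```

Request:
carry_out:
  slide:
    - [0,0,0]
    - [0,0,0]
    - [0,0,0.16]
    - [0,0,0.16]
    - [0,0,0.16]
    - [0,0,0.16]
    - [0,0,0.16]
    - [0,0,0.16]
    - [0,0,0.16]
    - [0,0,0.16]
  dr:
    - [0,0,0]
    - [0,0,0]
    - [0,0,0]
    - [0,0,-0.0195]
    - [0,0,-0.039]
    - [0,0,-0.058]
    - [0,0,-0.077]
    - [0,0,-0.096]
    - [0,0,-0.115]
    - [0,0,-0.134]
  gripper: [68,68,60,45,45,45,45,45,45,45]

```text
clock: 13.83
eef_pos: [474.9, -200.9, 181.9]
eef_rot: [-3.141, -0.0, 1.972]
wrist_force: [-0.1, -0.6, -1.3]
finger_gap: 42.7
finger_force: 0.0
```

Request:
carry_out:
  slide:
    - [0,0,0]
    - [0,0,0]
    - [0,0,0]
    - [0,0,0]
    - [0,0,0]
    - [0,0,0]
    - [0,0,0]
    - [0,0,0]
    - [0,0,0]
  dr:
    - [0,0,-0.0195]
    - [0,0,-0.039]
    - [0,0,-0.058]
    - [0,0,-0.077]
    - [0,0,-0.096]
    - [0,0,-0.116]
    - [0,0,-0.116]
    - [0,0,-0.116]
    - [0,0,-0.116]
  gripper: [45,45,45,45,45,45,45,45,45]

```text
clock: 14.58
eef_pos: [474.9, -200.9, 181.9]
eef_rot: [-3.141, 0.0, 1.254]
wrist_force: [-0.4, -0.1, 0.7]
finger_gap: 42.4
finger_force: 0.0
```

```bash
python3 - <<'E'
from h import *
R=tool(1.2492); go([((475.3,-200.9,64),R)])
E
```

```text
slide [0.0015, -0.0002, -0.1595] dr [-0.0, -0.0001, -0.0007] rows 1.0
```

Request:
carry_out:
  slide:
    - [0.001,0,-0.08]
    - [0.001,0,-0.16]
    - [0.001,0,-0.16]
    - [0.001,0,-0.16]
    - [0.001,0,-0.16]
    - [0.001,0,-0.16]
    - [0.001,0,-0.16]
    - [0.001,0,-0.16]
    - [0.001,0,-0.16]
  dr:
    - [0,0,-0.0007]
    - [0,0,-0.0007]
    - [0,0,-0.0007]
    - [0,0,-0.0007]
    - [0,0,-0.0007]
    - [0,0,-0.0007]
    - [0,0,-0.0007]
    - [0,0,-0.0007]
    - [0,0,-0.0007]
  gripper: [45,45,45,20,5,5,5,5,5]
  newtons: 35

```text
clock: 15.33
eef_pos: [475.3, -200.9, 142.6]
eef_rot: [3.141, 0.0, 1.245]
wrist_force: [-2.8, 0.9, 7.0]
finger_gap: 11.8
finger_force: 35.0
```

```bash
cat >> h.py <<'E'
S=np.array([578.4,89.2,-.143])
BAY={i:place(S,[[0,y,70]])[0] for i,y in zip((1,2,3,4),(-102,-34,34,102))}
E
python3 - <<'E'
from h import *
s=read_state(); print(s["eef_pos"],s["eef_rot"],s["finger_gap"],s["wrist_force"],s["moment"])
E
```

```text
[ 475.33767216 -200.90700948  142.57980431] [3.14145757e+00 2.01156690e-04 1.24505179e+00] 11.773499188227412 [-2.84211899  0.9000323   6.97149012] [ 0.08861278  0.54106839 -0.00497981]
```

```bash
python3 - <<'E'
from h import *
cw(BAY[1],PSI,64.6,[(20,0,70,14)])
E
```

```text
slide [0.2892, 0.7659, 0.6051] dr [-0.009, -0.0379, 0.0289] rows 6.1
```

Request:
carry_out:
  slide:
    - [0,0,0.1]
    - [0,0,0.25]
    - [0,0,0.4]
    - [0,0,0.55]
    - [0,0,0.55]
  dr:
    - [0,0,0]
    - [0,0,0]
    - [0,0,0]
    - [0,0,0]
    - [0,0,0]
  gripper: [5,5,5,5,5]

```text
clock: 15.75
eef_pos: [476.5, -201.4, 286.5]
eef_rot: [3.132, 0.002, 1.245]
wrist_force: [0.8, -1.5, -1.0]
finger_gap: 11.6
finger_force: 35.0
```

```bash
python3 - <<'E'
from h import *
cw(BAY[1],PSI,64.6,[(20,0,70,14)])
E
```

```text
slide [0.2846, 0.7681, 0.0292] dr [-0.0084, -0.0364, 0.029] rows 4.9
```

Request:
carry_out:
  slide:
    - [0.05,0.13,0.055]
    - [0.1,0.26,0.055]
    - [0.15,0.39,0.055]
    - [0.2,0.52,0.055]
    - [0.25,0.65,0.055]
    - [0.289,0.766,0.055]
    - [0.289,0.766,0.055]
    - [0.289,0.766,0.055]
    - [0.289,0.766,0.055]
  dr:
    - [-0.0015,-0.006,0.005]
    - [-0.003,-0.012,0.01]
    - [-0.0045,-0.018,0.015]
    - [-0.006,-0.025,0.02]
    - [-0.0075,-0.031,0.025]
    - [-0.009,-0.0379,0.0289]
    - [-0.009,-0.0379,0.0289]
    - [-0.009,-0.0379,0.0289]
    - [-0.009,-0.0379,0.0289]
  gripper: [5,5,5,5,5,5,5,5,5]

```text
clock: 16.5
eef_pos: [547.2, -9.7, 292.7]
eef_rot: [2.899, -0.0, 1.427]
wrist_force: [-0.0, 0.0, -1.6]
finger_gap: 11.6
finger_force: 35.0
```

```bash
python3 - <<'E'
from h import *
cw(BAY[1],PSI,64.6,[(18,0,40,14),(14,0,15,14),(14,0,3,14)])
print(blobs(np.clip(camera("side").astype(float)*1.4,0,255))[:6])
E
```

```text
slide [-0.0063, 0.0021, -0.1155] dr [-0.0, -0.0003, 0.0001] rows 0.7
slide [-0.0221, 0.0043, -0.2155] dr [-0.0, -0.0003, 0.0001] rows 0.6
slide [-0.0221, 0.0043, -0.2635] dr [-0.0, -0.0003, 0.0001] rows 0.3
[[131.38536442  62.53588065  45.        ]
 [252.19131062 169.90713933  55.        ]
 [233.05531307 177.12743763  66.        ]
 [350.79134027 207.15550299  88.        ]
 [326.48723501 218.25633052  81.        ]
 [406.63531314 290.28673854  75.        ]]
```

Request:
carry_out:
  slide:
    - [-0.006,0.002,-0.06]
    - [-0.006,0.002,-0.1155]
    - [-0.014,0.003,-0.16]
    - [-0.022,0.0043,-0.2155]
    - [-0.022,0.0043,-0.2155]
    - [-0.022,0.0043,-0.2155]
    - [-0.022,0.0043,-0.2155]
  dr:
    - [0,0,0]
    - [0,0,0]
    - [0,0,0]
    - [0,0,0]
    - [0,0,0]
    - [0,0,0]
    - [0,0,0]
  gripper: [5,5,5,5,5,5,5]

```text
clock: 17.13
eef_pos: [542.3, -8.9, 240.1]
eef_rot: [2.897, -0.0, 1.426]
wrist_force: [-0.5, 0.4, -1.7]
finger_gap: 12.0
finger_force: 35.0
```

```bash
python3 - <<'E'
from h import *
np.set_printoptions(precision=2,suppress=True)
cw(BAY[1],PSI,64.6,[(14,0,3,14),(8,0,2.5,14),(3,0,2,14),(0.3,0,1.5,14),(0.3,0,1.5,14)])
im=camera("side"); b=blobs(np.clip(im.astype(float)*1.4,0,255)); print(b[:6])
s=read_state(); R=Ro.from_euler('xyz',s["eef_rot"]); Rz=Ro.from_euler('z',PSI)
Rc=R*tool(PSI+np.pi/2).inv()*Rz; o=s["eef_pos"]+R.apply([0,0,78])-Rc.apply([0,0,64.6])
print("pred",proj("side",o+Rc.apply([[31.7,0,40],[-31.7,0,40]])))
# reference: bias seen for done seated
I=cv2.imread("pics/side0.png")[:,:,::-1]; bb=blobs(I)[:2,:2]; print("bias done", bb-proj("side",place([*BAY[1][:2],PSI],[[31.7,0,40],[-31.7,0,40]],70)))
E
```

```text
slide [-0.0022, 0.0014, -0.0531] dr [-0.0, 0.0001, 0.0002] rows 0.3
slide [-0.026, 0.0048, -0.0551] dr [-0.0, 0.0001, 0.0002] rows 0.1
slide [-0.0458, 0.0076, -0.0571] dr [-0.0, 0.0001, 0.0002] rows 0.1
slide [-0.0565, 0.0092, -0.0591] dr [-0.0, 0.0001, 0.0002] rows 0.1
slide [-0.0565, 0.0092, -0.0591] dr [-0.0, 0.0001, 0.0002] rows 0.0
[[130.8   63.87  81.  ]
 [251.82 170.25  49.  ]
 [233.06 177.12  66.  ]
 [348.22 223.17  85.  ]
 [324.58 234.05  80.  ]
 [406.63 290.28  76.  ]]
pred [[346.63 222.11]
 [323.25 233.02]]
bias done [[0.39 0.46]
 [0.49 0.41]]
```

Request:
carry_out:
  slide:
    - [-0.002,0.001,-0.02]
    - [-0.002,0.001,-0.035]
    - [-0.002,0.001,-0.05]
    - [-0.002,0.001,-0.05]
    - [-0.002,0.001,-0.05]
  dr:
    - [0,0,0]
    - [0,0,0]
    - [0,0,0]
    - [0,0,0]
    - [0,0,0]
  gripper: [5,5,5,5,5]

```text
clock: 17.6
eef_pos: [541.4, -8.0, 226.5]
eef_rot: [2.898, -0.0, 1.427]
wrist_force: [-0.2, 0.2, -1.3]
finger_gap: 11.9
finger_force: 35.0
```

Request:
carry_out:
  slide:
    - [-0.012,0.002,-0.002]
    - [-0.024,0.0035,-0.003]
    - [-0.034,0.005,-0.005]
    - [-0.044,0.0062,-0.007]
    - [-0.044,0.0062,-0.007]
  dr:
    - [0,0,0]
    - [0,0,0]
    - [0,0,0]
    - [0,0,0]
    - [0,0,0]
  gripper: [5,5,5,5,5]

```text
clock: 18.02
eef_pos: [530.0, -6.4, 225.0]
eef_rot: [2.898, -0.0, 1.427]
wrist_force: [-0.6, -0.4, -1.7]
finger_gap: 11.7
finger_force: 35.0
```

```bash
python3 - <<'E'
from h import *
s=read_state(); print(s["wrist_force"],s["moment"])
cw(BAY[1],PSI,64.6,[(0.3,0,1,14),(0.3,0,.5,10),(0.3,0,0,5),(0.3,0,0,2),(0.3,0,-.5,0)])
E
```

```text
[-0.63053561 -0.36967243 -1.71187242] [-5.00756105e-02  2.49869920e-01  2.12460214e-04]
slide [-0.0074, -0.0009, -0.0006] dr [-0.0001, -0.0001, 0.0001] rows 0.0
slide [0.0348, -0.007, -0.0118] dr [0.0015, 0.0109, 0.0001] rows 0.6
slide [0.0865, -0.0144, -0.0295] dr [0.0035, 0.0246, 0.0001] rows 0.7
slide [0.1169, -0.0188, -0.041] dr [0.0047, 0.0329, 0.0001] rows 0.4
slide [0.1367, -0.0216, -0.0516] dr [0.0055, 0.0384, 0.0001] rows 0.3
```

Request:
carry_out:
  slide:
    - [-0.007,-0.001,-0.001]
    - [-0.007,-0.001,-0.001]
    - [0.014,-0.004,-0.006]
    - [0.035,-0.007,-0.012]
    - [0.06,-0.011,-0.021]
    - [0.0865,-0.0144,-0.0295]
    - [0.0865,-0.0144,-0.0295]
  dr:
    - [0,0,0]
    - [0,0,0]
    - [0.0008,0.0055,0]
    - [0.0015,0.0109,0]
    - [0.0025,0.0178,0]
    - [0.0035,0.0246,0]
    - [0.0035,0.0246,0]
  gripper: [5,5,5,5,5,5,5]

```text
clock: 18.6
eef_pos: [553.0, -10.3, 217.3]
eef_rot: [3.056, 0.0, 1.427]
wrist_force: [0.3, 0.1, 2.5]
finger_gap: 11.5
finger_force: 35.0
```

```bash
python3 - <<'E'
from h import *
s=read_state(); print(s["wrist_force"],s["moment"])
cw(BAY[1],PSI,64.6,[(0.3,0,0,5),(0.3,0,0,2),(0.3,0,-.5,0)])
E
```

```text
[0.30866454 0.08118309 2.48092809] [-0.07280781  0.27578029 -0.0189625 ]
slide [-0.0054, 0.0012, 0.0015] dr [-0.0, -0.0003, 0.0001] rows 0.0
slide [0.0249, -0.0032, -0.0101] dr [0.0012, 0.008, 0.0001] rows 0.4
slide [0.0448, -0.006, -0.0207] dr [0.002, 0.0135, 0.0001] rows 0.3
```

Request:
carry_out:
  slide:
    - [0.01,-0.001,-0.003]
    - [0.025,-0.003,-0.01]
    - [0.035,-0.0045,-0.015]
    - [0.044,-0.006,-0.02]
    - [0.044,-0.006,-0.02]
  dr:
    - [0.0005,0.0035,0]
    - [0.0012,0.008,0]
    - [0.0016,0.011,0]
    - [0.002,0.0137,0]
    - [0.002,0.0137,0]
  gripper: [5,5,5,5,5]

```text
clock: 19.02
eef_pos: [563.3, -11.6, 212.7]
eef_rot: [3.141, -0.0, 1.427]
wrist_force: [0.1, 0.4, -1.8]
finger_gap: 11.7
finger_force: 35.0
```

```bash
python3 - <<'E'
from h import *
s=read_state(); print(s["wrist_force"],s["moment"],s["eef_pos"],s["eef_rot"],BAY[1])
E
```

```text
[ 0.11417428  0.40917543 -1.7524868 ] [-0.08306661  0.12826774 -0.01055595] [563.34499904 -11.60189325 212.66972182] [ 3.14118871e+00 -1.31332756e-04  1.42730067e+00] [563.86366072 -11.75887698  70.        ]
```

Request:
carry_out:
  slide:
    - [0,0,-0.004]
    - [0,0,-0.006]
    - [0,0,-0.006]
  dr:
    - [0,0,0]
    - [0,0,0]
    - [0,0,0]
  gripper: [5,5,5]

```text
clock: 19.27
eef_pos: [563.2, -11.6, 212.6]
eef_rot: [3.139, -0.0, 1.427]
wrist_force: [-4.4, -0.2, 11.6]
finger_gap: 11.4
finger_force: 35.0
```

Request:
carry_out:
  slide:
    - [0,0,0]
    - [0,0,0]
    - [0,0,0]
    - [0,0,0.16]
    - [0,0,0.32]
    - [0,-0.15,0.4]
    - [0,-0.3,0.4]
    - [0,-0.45,0.4]
    - [0,-0.6,0.4]
    - [0,-0.6,0.4]
  dr:
    - [0,0,0]
    - [0,0,0]
    - [0,0,0]
    - [0,0,0]
    - [0,0,0]
    - [0,0,0]
    - [0,0,0]
    - [0,0,0]
    - [0,0,0]
    - [0,0,0]
  gripper: [45,45,45,45,45,45,45,45,45,45]

```text
clock: 20.1
eef_pos: [562.5, -166.8, 310.8]
eef_rot: [3.141, 0.001, 1.423]
wrist_force: [-0.2, 0.5, -0.2]
finger_gap: 42.5
finger_force: 0.0
```

```bash
python3 - <<'E'
from h import *
np.set_printoptions(precision=3,suppress=True)
W={n:blue(np.clip(camera(n).astype(float)*1.3,0,255)) for n in M}
for name,g,z,r in[("A",(630,-205,.26),0,13),("B",(626,-325,.11),0,13),("C1",(564,-12,-.143),70,9)]:
  for v in("top","side"):
    try: print(name,v,*fit_row(W,g,z,31.7,r,views=(v,)))
    except Exception as e: print(name,v,"hidden")
E
```

```text
A top hidden
A side [ 630.295 -208.931    0.203] [-0.221  0.273  0.217 -0.256]
B top [ 626.052 -331.259   -0.138] [-0.044  0.406  0.044 -0.4  ]
B side [ 626.01  -328.072    0.097] [-0.19   0.19   0.186 -0.178]
C1 top [563.066 -12.089  -0.139] [-0.009  0.083  0.009 -0.081]
C1 side [563.288 -21.72   -0.325] [-0.456  0.138  0.454 -0.118]
```

```bash
python3 - <<'E'
from h import *
R=tool(.28); go([((629.3,-203.5,115),R)])
E
```

```text
slide [0.2658, -0.1635, -0.4709] dr [-0.0, 0.0001, -0.1822] rows 9.2
```

Request:
carry_out:
  slide:
    - [0.1,-0.08,0]
    - [0.2,-0.16,0]
    - [0.266,-0.165,-0.1]
    - [0.266,-0.165,-0.2]
    - [0.266,-0.165,-0.3]
    - [0.266,-0.165,-0.4]
    - [0.266,-0.165,-0.47]
    - [0.266,-0.165,-0.47]
    - [0.266,-0.165,-0.47]
    - [0.266,-0.165,-0.47]
  dr:
    - [0,0,-0.0195]
    - [0,0,-0.039]
    - [0,0,-0.058]
    - [0,0,-0.077]
    - [0,0,-0.096]
    - [0,0,-0.115]
    - [0,0,-0.134]
    - [0,0,-0.153]
    - [0,0,-0.173]
    - [0,0,-0.182]
  gripper: [68,68,68,68,68,68,68,68,68,68]
  newtons: 15

```text
clock: 21.03
eef_pos: [629.8, -201.2, 193.2]
eef_rot: [3.141, 0.0, 0.278]
wrist_force: [0.1, 0.2, 0.7]
finger_gap: 64.0
finger_force: 0.0
```

Request:
carry_out:
  slide:
    - [0,0,0]
    - [0,0,0]
    - [0,0,0]
  dr:
    - [0,0,0]
    - [0,0,0]
    - [0,0,0]
  gripper: [68,68,68]

```text
clock: 21.28
eef_pos: [629.7, -202.0, 193.7]
eef_rot: [3.141, -0.0, 0.287]
wrist_force: [0.5, -0.1, 0.3]
finger_gap: 63.8
finger_force: 0.0
```

```bash
python3 - <<'E'
from h import *
np.set_printoptions(precision=3,suppress=True)
R=tool(.28); go([((629.3,-203.5,64),R)])
W={"side":blue(np.clip(camera("side").astype(float)*1.3,0,255))}
print(fit_row(W,(630,-205,.26),0,31.7,13,views=("side",)))
E
```

```text
slide [-0.0018, -0.0058, -0.2069] dr [0.0001, 0.0001, -0.0011] rows 1.2
(array([ 630.3  , -208.594,    0.195]), array([-0.244,  0.297,  0.239, -0.278]))
```

Still in place. Descend and squeeze.

Request:
carry_out:
  slide:
    - [-0.001,-0.006,-0.1]
    - [-0.001,-0.006,-0.206]
    - [-0.001,-0.006,-0.206]
    - [-0.001,-0.006,-0.206]
    - [-0.001,-0.006,-0.206]
    - [-0.001,-0.006,-0.206]
    - [-0.001,-0.006,-0.206]
    - [-0.001,-0.006,-0.206]
    - [-0.001,-0.006,-0.206]
    - [-0.001,-0.006,-0.206]
  dr:
    - [0,0,0]
    - [0,0,0]
    - [0,0,0]
    - [0,0,0]
    - [0,0,0]
    - [0,0,0]
    - [0,0,0]
    - [0,0,0]
    - [0,0,0]
    - [0,0,0]
  gripper: [68,68,68,68,35,35,35,35,35,35]

```text
clock: 22.17
eef_pos: [629.6, -204.2, 143.3]
eef_rot: [3.14, -0.001, 0.284]
wrist_force: [-1.2, 2.6, 6.7]
finger_gap: 39.8
finger_force: 15.0
```

Request:
carry_out:
  slide:
    - [0,0,0]
    - [0,0,0]
    - [0,0,0.16]
    - [0,0,0.16]
    - [0,0,0.16]
    - [0,0,0.16]
    - [0,0,0.16]
    - [0,0,0.16]
    - [0,0,0.16]
    - [0,0,0.16]
  dr:
    - [0,0,0]
    - [0,0,0]
    - [0,0,0]
    - [0,0,0.0195]
    - [0,0,0.039]
    - [0,0,0.058]
    - [0,0,0.077]
    - [0,0,0.096]
    - [0,0,0.115]
    - [0,0,0.134]
  gripper: [68,68,60,45,45,45,45,45,45,45]

```text
clock: 23.0
eef_pos: [629.3, -204.4, 182.0]
eef_rot: [3.141, 0.0, 1.132]
wrist_force: [0.2, -0.4, -0.8]
finger_gap: 42.2
finger_force: 0.0
```

Request:
carry_out:
  slide:
    - [0,0,0]
    - [0,0,0]
    - [0,0,0]
    - [0,0,0]
    - [0,0,0]
    - [0,0,0]
    - [0,0,0]
    - [0,0,0]
    - [0,0,0]
  dr:
    - [0,0,0.0195]
    - [0,0,0.039]
    - [0,0,0.058]
    - [0,0,0.077]
    - [0,0,0.096]
    - [0,0,0.116]
    - [0,0,0.116]
    - [0,0,0.116]
    - [0,0,0.116]
  gripper: [45,45,45,45,45,45,45,45,45]

```text
clock: 23.75
eef_pos: [629.3, -204.4, 182.1]
eef_rot: [3.141, -0.0, 1.85]
wrist_force: [-0.4, 0.2, -0.3]
finger_gap: 42.3
finger_force: 0.0
```

```bash
python3 - <<'E'
from h import *
R=tool(1.8548); go([((629.6,-204.2,64),R)])
E
```

```text
slide [0.0012, 0.0006, -0.1604] dr [-0.0, 0.0001, 0.0007] rows 1.0
```

Request:
carry_out:
  slide:
    - [0.001,0,-0.08]
    - [0.001,0,-0.16]
    - [0.001,0,-0.16]
    - [0.001,0,-0.16]
    - [0.001,0,-0.16]
    - [0.001,0,-0.16]
    - [0.001,0,-0.16]
    - [0.001,0,-0.16]
    - [0.001,0,-0.16]
  dr:
    - [0,0,0.0007]
    - [0,0,0.0007]
    - [0,0,0.0007]
    - [0,0,0.0007]
    - [0,0,0.0007]
    - [0,0,0.0007]
    - [0,0,0.0007]
    - [0,0,0.0007]
    - [0,0,0.0007]
  gripper: [45,45,45,20,5,5,5,5,5]
  newtons: 35

```text
clock: 24.5
eef_pos: [629.8, -204.4, 143.0]
eef_rot: [3.14, 0.001, 1.859]
wrist_force: [-2.2, 0.2, 5.1]
finger_gap: 11.3
finger_force: 35.0
```

```bash
python3 - <<'E'
from h import *
s=read_state(); print(s["eef_pos"],s["eef_rot"],s["finger_gap"])
cw(BAY[2],PSI,s["eef_pos"][2]-78,[(20,0,70,14)])
E
```

```text
[ 629.77311052 -204.44066429  143.04190445] [3.14014339e+00 6.82863013e-04 1.85885777e+00] 11.346354678436288
slide [-0.2902, 1.0494, 0.6049] dr [0.0029, -0.0388, -0.0683] rows 7.5
```

Request:
carry_out:
  slide:
    - [0,0,0.1]
    - [0,0,0.25]
    - [0,0,0.4]
    - [0,0,0.55]
    - [0,0,0.7]
    - [0,0.04,0.8]
    - [0,0.05,0.8]
    - [0,0.05,0.8]
  dr:
    - [0,0,0]
    - [0,0,0]
    - [0,0,-0.01]
    - [0,0,-0.02]
    - [0,0,-0.03]
    - [0,0,-0.045]
    - [0,0,-0.06]
    - [0,0,-0.069]
  gripper: [5,5,5,5,5,5,5,5]

```text
clock: 25.17
eef_pos: [629.7, -191.2, 344.1]
eef_rot: [3.138, 0.0, 1.421]
wrist_force: [-0.1, 0.2, -4.4]
finger_gap: 11.6
finger_force: 35.0
```

Request:
carry_out:
  slide:
    - [-0.04,0.13,0]
    - [-0.08,0.26,0]
    - [-0.12,0.4,0]
    - [-0.16,0.55,0]
    - [-0.2,0.7,0]
    - [-0.24,0.85,0]
    - [-0.29,1,0]
    - [-0.29,1,-0.1]
    - [-0.29,1,-0.1]
    - [-0.29,1,-0.1]
  dr:
    - [-0.001,-0.006,0]
    - [-0.002,-0.012,0]
    - [-0.003,-0.018,0]
    - [-0.0035,-0.024,0]
    - [-0.004,-0.03,0]
    - [-0.005,-0.0385,0]
    - [-0.005,-0.0385,0]
    - [-0.005,-0.0385,0]
    - [-0.005,-0.0385,0]
    - [-0.005,-0.0385,0]
  gripper: [5,5,5,5,5,5,5,5,5,5]

```text
clock: 26.0
eef_pos: [556.8, 58.1, 316.5]
eef_rot: [2.899, -0.003, 1.426]
wrist_force: [0.3, 0.6, -1.8]
finger_gap: 11.3
finger_force: 35.0
```

```bash
python3 - <<'E'
from h import *
cw(BAY[2],PSI,65,[(18,0,40,14),(14,0,15,14)])
im=camera("side"); print(blobs(np.clip(im.astype(float)*1.4,0,255)))
E
```

```text
slide [-0.0062, 0.0004, -0.2091] dr [-0.0006, -0.0003, 0.0002] rows 1.3
slide [-0.022, 0.0026, -0.3091] dr [-0.0006, -0.0003, 0.0002] rows 0.6
[[252.19555554 169.91311964  55.        ]
 [233.05104802 177.12428008  66.        ]
 [339.98944852 182.03079675  84.        ]
 [315.93650936 192.54633713  81.        ]
 [346.31910691 233.95279786  81.        ]
 [322.33477327 240.461659    92.        ]
 [463.78957202 309.43013153  17.        ]
 [470.72773711 311.46281827  19.        ]
 [477.68360714 313.36853211  18.        ]
 [436.383676   327.75934478 101.        ]
 [415.49426716 341.54587035 108.        ]
 [374.32679881 362.13922385  23.        ]
 [380.86468102 365.95333066  24.        ]
 [454.82644678 371.90287797  80.        ]
 [386.99789627 370.00459681  23.        ]
 [361.57412791 385.33350591  50.        ]
 [478.40294607 391.72654608  90.        ]
 [371.30115977 391.4534191   26.        ]]
```

Request:
carry_out:
  slide:
    - [-0.006,0,-0.1]
    - [-0.006,0,-0.2]
    - [-0.014,0.0015,-0.26]
    - [-0.022,0.0026,-0.31]
    - [-0.022,0.0026,-0.31]
    - [-0.022,0.0026,-0.31]
    - [-0.022,0.0026,-0.31]
  dr:
    - [0,0,0]
    - [0,0,0]
    - [0,0,0]
    - [0,0,0]
    - [0,0,0]
    - [0,0,0]
    - [0,0,0]
  gripper: [5,5,5,5,5,5,5]

```text
clock: 26.63
eef_pos: [552.4, 58.2, 241.1]
eef_rot: [2.895, -0.004, 1.425]
wrist_force: [-0.1, -0.3, -3.0]
finger_gap: 11.7
finger_force: 35.0
```

```bash
python3 - <<'E'
from h import *
np.set_printoptions(precision=2,suppress=True)
cw(BAY[2],PSI,65,[(14,0,3,14),(8,0,2.5,14),(3,0,2,14),(0.3,0,1.5,14)])
b=blobs(np.clip(camera("side").astype(float)*1.4,0,255)); print(b[2:4])
s=read_state(); R=Ro.from_euler('xyz',s["eef_rot"]); Rz=Ro.from_euler('z',PSI)
Rc=R*tool(PSI+np.pi/2).inv()*Rz; o=s["eef_pos"]+R.apply([0,0,78])-Rc.apply([0,0,65])
print("pred",proj("side",o+Rc.apply([[31.7,0,40],[-31.7,0,40]])),s["finger_gap"])
E
```

```text
slide [-0.0043, 0.0022, -0.0556] dr [-0.0006, 0.0004, 0.0005] rows 0.3
slide [-0.028, 0.0056, -0.0576] dr [-0.0006, 0.0004, 0.0005] rows 0.1
slide [-0.0478, 0.0085, -0.0596] dr [-0.0006, 0.0004, 0.0005] rows 0.1
slide [-0.0585, 0.01, -0.0616] dr [-0.0006, 0.0004, 0.0005] rows 0.1
[[233.06 177.13  66.  ]
 [338.   205.04  80.  ]]
pred [[336.37 204.13]
 [313.65 214.66]] 11.669032059231327
```

Request:
carry_out:
  slide:
    - [-0.004,0.002,-0.02]
    - [-0.004,0.002,-0.037]
    - [-0.004,0.002,-0.053]
    - [-0.004,0.002,-0.053]
    - [-0.004,0.002,-0.053]
  dr:
    - [-0.0006,0.0004,0]
    - [-0.0006,0.0004,0]
    - [-0.0006,0.0004,0]
    - [-0.0006,0.0004,0]
    - [-0.0006,0.0004,0]
  gripper: [5,5,5,5,5]

```text
clock: 27.1
eef_pos: [550.5, 59.4, 226.1]
eef_rot: [2.9, 0.0, 1.426]
wrist_force: [-0.0, -0.4, -1.8]
finger_gap: 11.6
finger_force: 35.0
```

Request:
carry_out:
  slide:
    - [-0.012,0.002,-0.002]
    - [-0.024,0.0035,-0.003]
    - [-0.034,0.005,-0.005]
    - [-0.046,0.0065,-0.007]
    - [-0.053,0.0075,-0.008]
    - [-0.053,0.0075,-0.008]
  dr:
    - [0,0,0]
    - [0,0,0]
    - [0,0,0]
    - [0,0,0]
    - [0,0,0]
    - [0,0,0]
  gripper: [5,5,5,5,5,5]

```text
clock: 27.6
eef_pos: [537.1, 61.3, 224.6]
eef_rot: [2.898, 0.0, 1.426]
wrist_force: [-0.0, -0.3, -3.0]
finger_gap: 11.7
finger_force: 35.0
```

```bash
python3 - <<'E'
from h import *
s=read_state(); print(s["wrist_force"],s["moment"])
cw(BAY[2],PSI,65,[(0.2,0,1,14),(0.2,0,.7,10),(0.2,0,0.3,5),(0.2,0,0,2),(0.2,0,-.3,0)])
E
```

```text
[-0.02285841 -0.32864589 -3.04351751] [ 0.00101231  0.37253711 -0.01973772]
slide [0.0021, -0.0022, 0.0027] dr [-0.0, -0.0002, 0.0003] rows 0.0
slide [0.0444, -0.0083, -0.0077] dr [0.0016, 0.0108, 0.0003] rows 0.6
slide [0.0963, -0.0158, -0.0249] dr [0.0036, 0.0245, 0.0003] rows 0.7
slide [0.1267, -0.0202, -0.0377] dr [0.0048, 0.0328, 0.0003] rows 0.4
slide [0.1466, -0.023, -0.0475] dr [0.0055, 0.0383, 0.0003] rows 0.3
```

Request:
carry_out:
  slide:
    - [0.002,-0.002,0.002]
    - [0.023,-0.005,-0.002]
    - [0.044,-0.008,-0.008]
    - [0.07,-0.012,-0.016]
    - [0.096,-0.0158,-0.025]
    - [0.127,-0.02,-0.038]
    - [0.137,-0.0215,-0.043]
    - [0.146,-0.023,-0.0475]
    - [0.146,-0.023,-0.0475]
  dr:
    - [0,0,0]
    - [0.0008,0.0054,0]
    - [0.0016,0.0108,0]
    - [0.0026,0.0177,0]
    - [0.0036,0.0245,0]
    - [0.0048,0.0328,0]
    - [0.0052,0.0357,0]
    - [0.0055,0.0385,0]
    - [0.0055,0.0385,0]
  gripper: [5,5,5,5,5,5,5,5,5]

```text
clock: 28.35
eef_pos: [574.3, 55.4, 213.0]
eef_rot: [-3.14, 0.001, 1.426]
wrist_force: [-1.3, 0.5, 2.9]
finger_gap: 11.8
finger_force: 35.0
```

```bash
python3 - <<'E'
from h import *
s=read_state(); print(s["wrist_force"],s["moment"],s["eef_pos"],s["eef_rot"],BAY[2])
E
```

```text
[-1.33232995  0.52871869  2.89910972] [0.05384356 0.10970434 0.04885513] [574.28398878  55.43869814 212.98903602] [-3.14030001e+00  6.42951896e-04  1.42596528e+00] [573.55455357  55.54704101  70.        ]
```

Seated in bay 2. Release and head to B.

Request:
carry_out:
  slide:
    - [0,0,-0.003]
    - [0,0,-0.003]
    - [0,0,-0.003]
    - [0,0,-0.003]
    - [0,0,0.16]
    - [0,0,0.32]
    - [0,0,0.45]
    - [0.02,-0.15,0.5]
    - [0.05,-0.3,0.5]
    - [0.08,-0.45,0.5]
  dr:
    - [0,0,0]
    - [0,0,0]
    - [0,0,0]
    - [0,0,0]
    - [0,0,0]
    - [0,0,0]
    - [0,0,0]
    - [0,0,0]
    - [0,0,-0.01]
    - [0,0,-0.03]
  gripper: [5,45,45,45,45,45,45,45,45,45]

```text
clock: 29.18
eef_pos: [593.9, -58.0, 338.9]
eef_rot: [3.141, 0.0, 1.238]
wrist_force: [1.5, -0.0, 0.8]
finger_gap: 42.4
finger_force: 0.0
```

Request:
carry_out:
  slide:
    - [0.02,-0.15,0]
    - [0.04,-0.3,0]
    - [0.06,-0.45,0]
    - [0.08,-0.6,0]
    - [0.1,-0.75,0]
    - [0.12,-0.9,0]
    - [0.12,-0.95,0]
    - [0.12,-0.95,0]
    - [0.12,-0.95,0]
  dr:
    - [0,0,-0.0195]
    - [0,0,-0.039]
    - [0,0,-0.058]
    - [0,0,-0.077]
    - [0,0,-0.096]
    - [0,0,-0.115]
    - [0,0,-0.134]
    - [0,0,-0.153]
    - [0,0,-0.173]
  gripper: [68,68,68,68,68,68,68,68,68]
  newtons: 15

```text
clock: 29.93
eef_pos: [623.5, -295.8, 336.7]
eef_rot: [-3.14, 0.001, 0.144]
wrist_force: [0.3, 0.3, 0.6]
finger_gap: 64.0
finger_force: 0.0
```

```bash
python3 - <<'E'
from h import *
np.set_printoptions(precision=3,suppress=True)
W={n:blue(np.clip(camera(n).astype(float)*1.3,0,255)) for n in M}
for name,g,z,r in[("B",(626,-325,.11),0,13),("C1",(564,-12,-.143),70,9),("A2",(574,55.5,-.143),70,9),("done",(490,399,.04),4,9)]:
  for v in("top","side"):
    try: print(name,v,*fit_row(W,g,z,31.7,r,views=(v,)))
    except Exception as e: print(name,v,"hidden")
R=tool(.115); go([((626,-325,115),R),((626,-325,64),R)])
E
```

```text
B top hidden
B side [ 625.904 -328.054    0.083] [-0.254  0.249  0.25  -0.232]
C1 top [563.032 -12.006  -0.133] [-0.009  0.085  0.009 -0.084]
C1 side [564.018 -14.063  -0.167] [-0.07   0.038  0.07  -0.034]
A2 top [573.66   55.24   -0.145] [-0.008  0.07   0.008 -0.069]
A2 side [574.577  51.277  -0.155] [-0.053  0.03   0.053 -0.027]
done top [489.469 399.558   0.043] [-0. -0.  0.  0.]
done side hidden
slide [0.0091, -0.1209, -0.5766] dr [-0.0003, -0.0002, -0.0054] rows 3.5
slide [0.0091, -0.1209, -0.7806] dr [-0.0003, -0.0002, -0.0054] rows 1.2
```

Request:
carry_out:
  slide:
    - [0.009,-0.12,-0.15]
    - [0.009,-0.12,-0.3]
    - [0.009,-0.12,-0.45]
    - [0.009,-0.12,-0.577]
    - [0.009,-0.12,-0.577]
    - [0.009,-0.12,-0.577]
    - [0.009,-0.12,-0.577]
  dr:
    - [0,0,-0.005]
    - [0,0,-0.005]
    - [0,0,-0.005]
    - [0,0,-0.005]
    - [0,0,-0.005]
    - [0,0,-0.005]
    - [0,0,-0.005]
  gripper: [68,68,68,68,68,68,68]

```text
clock: 30.62
eef_pos: [626.8, -324.7, 196.2]
eef_rot: [3.141, -0.002, 0.123]
wrist_force: [0.5, -0.6, 0.7]
finger_gap: 63.9
finger_force: 0.0
```

```bash
python3 - <<'E'
from h import *
W={"side":blue(np.clip(camera("side").astype(float)*1.3,0,255))}
print(fit_row(W,(626,-325,.1),0,31.7,13,views=("side",)))
R=tool(.115); go([((626,-325,64),R)])
E
```

```text
(array([ 6.25832278e+02, -3.27057493e+02,  1.31091224e-01]), array([-0.24591206,  0.26182538,  0.24118617, -0.2449804 ]))
slide [-0.0036, -0.001, -0.2187] dr [0.0001, 0.0005, -0.0012] rows 1.3
```

Request:
carry_out:
  slide:
    - [-0.003,-0.001,-0.1]
    - [-0.003,-0.001,-0.213]
    - [-0.003,-0.001,-0.213]
    - [-0.003,-0.001,-0.213]
    - [-0.003,-0.001,-0.213]
    - [-0.003,-0.001,-0.213]
    - [-0.003,-0.001,-0.213]
    - [-0.003,-0.001,-0.213]
    - [-0.003,-0.001,-0.213]
    - [-0.003,-0.001,-0.213]
  dr:
    - [0,0,0]
    - [0,0,0]
    - [0,0,0]
    - [0,0,0]
    - [0,0,0]
    - [0,0,0]
    - [0,0,0]
    - [0,0,0]
    - [0,0,0]
    - [0,0,0]
  gripper: [68,68,68,68,35,35,35,35,35,35]

```text
clock: 31.5
eef_pos: [625.7, -324.8, 141.4]
eef_rot: [-3.141, -0.0, 0.121]
wrist_force: [-1.8, 3.2, 6.1]
finger_gap: 39.5
finger_force: 15.0
```

Request:
carry_out:
  slide:
    - [0,0,0]
    - [0,0,0]
    - [0,0,0.16]
    - [0,0,0.16]
    - [0,0,0.16]
    - [0,0,0.16]
    - [0,0,0.16]
    - [0,0,0.16]
    - [0,0,0.16]
    - [0,0,0.16]
  dr:
    - [0,0,0]
    - [0,0,0]
    - [0,0,0]
    - [0,0,0.0195]
    - [0,0,0.039]
    - [0,0,0.058]
    - [0,0,0.077]
    - [0,0,0.096]
    - [0,0,0.115]
    - [0,0,0.134]
  gripper: [68,68,60,45,45,45,45,45,45,45]

```text
clock: 32.33
eef_pos: [625.3, -324.8, 179.9]
eef_rot: [-3.14, 0.001, 0.968]
wrist_force: [-0.7, 0.1, -0.7]
finger_gap: 42.3
finger_force: 0.0
```

Request:
carry_out:
  slide:
    - [0,0,0]
    - [0,0,0]
    - [0,0,0]
    - [0,0,0]
    - [0,0,0]
    - [0,0,0]
    - [0,0,0]
    - [0,0,0]
    - [0,0,0]
  dr:
    - [0,0,0.0195]
    - [0,0,0.039]
    - [0,0,0.058]
    - [0,0,0.077]
    - [0,0,0.096]
    - [0,0,0.116]
    - [0,0,0.116]
    - [0,0,0.116]
    - [0,0,0.116]
  gripper: [45,45,45,45,45,45,45,45,45]

```text
clock: 33.08
eef_pos: [625.3, -324.8, 180.0]
eef_rot: [-3.14, 0.001, 1.687]
wrist_force: [-0.4, -0.4, 0.8]
finger_gap: 42.6
finger_force: 0.0
```

Request:
carry_out:
  slide:
    - [0.001,0,-0.08]
    - [0.001,0,-0.15]
    - [0.001,0,-0.15]
    - [0.001,0,-0.15]
    - [0.001,0,-0.15]
    - [0.001,0,-0.15]
    - [0.001,0,-0.15]
    - [0.001,0,-0.15]
    - [0.001,0,-0.15]
  dr:
    - [0,0,0.0007]
    - [0,0,0.0007]
    - [0,0,0.0007]
    - [0,0,0.0007]
    - [0,0,0.0007]
    - [0,0,0.0007]
    - [0,0,0.0007]
    - [0,0,0.0007]
    - [0,0,0.0007]
  gripper: [45,45,45,20,5,5,5,5,5]
  newtons: 35

```text
clock: 33.83
eef_pos: [625.8, -324.9, 143.4]
eef_rot: [-3.141, 0.002, 1.695]
wrist_force: [-0.7, 0.3, 3.8]
finger_gap: 12.0
finger_force: 35.0
```

```bash
python3 - <<'E'
from h import *
s=read_state(); print(s["eef_pos"],s["eef_rot"],s["finger_gap"])
cw(BAY[3],PSI,s["eef_pos"][2]-78,[(20,0,95,14)])
E
```

```text
[ 625.79255062 -324.88143881  143.35529599] [-3.14085146e+00  1.51660602e-03  1.69545422e+00] 11.956103087869705
slide [-0.2358, 1.8004, 0.7049] dr [-0.0001, -0.0391, -0.0424] rows 11.7
```

Request:
carry_out:
  slide:
    - [0,0,0.1]
    - [0,0,0.25]
    - [0,0,0.4]
    - [0,0,0.55]
    - [-0.02,0.1,0.7]
    - [-0.04,0.24,0.8]
    - [-0.06,0.38,0.8]
    - [-0.08,0.52,0.8]
    - [-0.09,0.66,0.8]
    - [-0.1,0.82,0.8]
  dr:
    - [0,0,0]
    - [0,0,0]
    - [0,0,0]
    - [0,0,-0.01]
    - [0,0,-0.02]
    - [0,0,-0.03]
    - [0,0,-0.0425]
    - [0,0,-0.0425]
    - [0,0,-0.0425]
    - [0,0,-0.0425]
  gripper: [5,5,5,5,5,5,5,5,5,5]

```text
clock: 34.67
eef_pos: [599.8, -118.7, 342.5]
eef_rot: [-3.14, 0.001, 1.428]
wrist_force: [0.7, -0.0, -3.1]
finger_gap: 11.9
finger_force: 35.0
```

Request:
carry_out:
  slide:
    - [-0.02,0.13,0]
    - [-0.04,0.26,0]
    - [-0.06,0.4,0]
    - [-0.08,0.55,0]
    - [-0.1,0.7,0]
    - [-0.12,0.85,0]
    - [-0.136,0.98,0]
    - [-0.136,0.98,-0.095]
    - [-0.136,0.98,-0.095]
    - [-0.136,0.98,-0.095]
  dr:
    - [-0.001,-0.006,0]
    - [-0.002,-0.012,0]
    - [-0.003,-0.018,0]
    - [-0.004,-0.024,0]
    - [-0.005,-0.03,0]
    - [-0.0055,-0.0385,0]
    - [-0.0055,-0.0385,0]
    - [-0.0055,-0.0385,0]
    - [-0.0055,-0.0385,0]
    - [-0.0055,-0.0385,0]
  gripper: [5,5,5,5,5,5,5,5,5,5]

```text
clock: 35.5
eef_pos: [566.2, 125.0, 317.9]
eef_rot: [2.902, 0.002, 1.429]
wrist_force: [0.0, 0.0, -2.4]
finger_gap: 12.0
finger_force: 35.0
```

```bash
python3 - <<'E'
from h import *
cw(BAY[3],PSI,65.3,[(18,0,40,14),(14,0,15,14)])
E
```

```text
slide [-0.0054, 0.0018, -0.2136] dr [0.0002, -0.0007, -0.0001] rows 1.3
slide [-0.0212, 0.0041, -0.3136] dr [0.0002, -0.0007, -0.0001] rows 0.6
```

Request:
carry_out:
  slide:
    - [-0.006,0.001,-0.1]
    - [-0.006,0.002,-0.2]
    - [-0.014,0.003,-0.26]
    - [-0.021,0.004,-0.31]
    - [-0.021,0.004,-0.31]
    - [-0.021,0.004,-0.31]
    - [-0.021,0.004,-0.31]
  dr:
    - [0,0,0]
    - [0,0,0]
    - [0,0,0]
    - [0,0,0]
    - [0,0,0]
    - [0,0,0]
    - [0,0,0]
  gripper: [5,5,5,5,5,5,5]

```text
clock: 36.08
eef_pos: [562.0, 125.7, 242.9]
eef_rot: [2.897, 0.0, 1.428]
wrist_force: [-0.4, -0.4, -2.3]
finger_gap: 11.8
finger_force: 35.0
```

```bash
python3 - <<'E'
from h import *
np.set_printoptions(precision=2,suppress=True)
cw(BAY[3],PSI,65.3,[(14,0,3,14),(8,0,2.5,14),(3,0,2,14),(0.3,0,1.5,14)])
b=blobs(np.clip(camera("side").astype(float)*1.4,0,255))
s=read_state(); R=Ro.from_euler('xyz',s["eef_rot"]); Rz=Ro.from_euler('z',PSI)
Rc=R*tool(PSI+np.pi/2).inv()*Rz; o=s["eef_pos"]+R.apply([0,0,78])-Rc.apply([0,0,65.3])
P=proj("side",o+Rc.apply([[31.7,0,40],[-31.7,0,40]]))
for p in P: print(p,b[np.argmin(np.hypot(*(b[:,:2]-p).T)),:2]-p)
E
```

```text
slide [-0.0044, 0.0016, -0.0613] dr [0.0, 0.0, 0.0] rows 0.4
slide [-0.0282, 0.005, -0.0633] dr [0.0, 0.0, 0.0] rows 0.1
slide [-0.048, 0.0079, -0.0653] dr [0.0, 0.0, 0.0] rows 0.1
slide [-0.0587, 0.0094, -0.0673] dr [0.0, 0.0, 0.0] rows 0.1
[326.52 187.11] [1.65 0.94]
[304.43 197.32] [1.35 0.84]
```

Request:
carry_out:
  slide:
    - [-0.004,0.0016,-0.02]
    - [-0.004,0.0016,-0.04]
    - [-0.004,0.0016,-0.055]
    - [-0.004,0.0016,-0.055]
    - [-0.004,0.0016,-0.055]
  dr:
    - [0,0,0]
    - [0,0,0]
    - [0,0,0]
    - [0,0,0]
    - [0,0,0]
  gripper: [5,5,5,5,5]

```text
clock: 36.55
eef_pos: [560.3, 126.6, 227.2]
eef_rot: [2.9, 0.001, 1.429]
wrist_force: [0.4, 0.1, -2.4]
finger_gap: 11.7
finger_force: 35.0
```

Request:
carry_out:
  slide:
    - [-0.012,0.002,-0.002]
    - [-0.024,0.0035,-0.003]
    - [-0.034,0.005,-0.005]
    - [-0.046,0.0065,-0.007]
    - [-0.053,0.0075,-0.008]
    - [-0.053,0.0075,-0.008]
  dr:
    - [0,0,0]
    - [0,0,0]
    - [0,0,0]
    - [0,0,0]
    - [0,0,0]
    - [0,0,0]
  gripper: [5,5,5,5,5,5]

```text
clock: 37.05
eef_pos: [546.8, 128.6, 225.7]
eef_rot: [2.899, 0.001, 1.429]
wrist_force: [0.6, 0.5, -2.5]
finger_gap: 12.0
finger_force: 35.0
```

```bash
python3 - <<'E'
from h import *
s=read_state(); print(s["wrist_force"],s["moment"])
cw(BAY[3],PSI,65.3,[(0.2,0,1,14),(0.2,0,.7,10),(0.2,0,0.3,5),(0.2,0,0,2),(0.2,0,-.3,0)])
E
```

```text
[ 0.5569447   0.53006187 -2.50244546] [-0.02363425  0.33961075  0.00566831]
slide [0.0018, -0.0021, -0.0005] dr [0.0001, -0.0002, -0.0001] rows 0.0
slide [0.0442, -0.0082, -0.0109] dr [0.0016, 0.0108, -0.0001] rows 0.6
slide [0.0962, -0.0157, -0.0281] dr [0.0036, 0.0245, -0.0001] rows 0.7
slide [0.1266, -0.0201, -0.0409] dr [0.0048, 0.0327, -0.0001] rows 0.4
slide [0.1466, -0.023, -0.0506] dr [0.0056, 0.0382, -0.0001] rows 0.3
```

Request:
carry_out:
  slide:
    - [0.002,-0.002,0]
    - [0.023,-0.005,-0.005]
    - [0.044,-0.008,-0.011]
    - [0.07,-0.012,-0.019]
    - [0.096,-0.0157,-0.028]
    - [0.126,-0.02,-0.041]
    - [0.136,-0.0215,-0.046]
    - [0.145,-0.023,-0.0505]
    - [0.145,-0.023,-0.0505]
  dr:
    - [0,0,0]
    - [0.0008,0.0054,0]
    - [0.0016,0.0108,0]
    - [0.0026,0.0177,0]
    - [0.0036,0.0245,0]
    - [0.0048,0.0328,0]
    - [0.0052,0.0357,0]
    - [0.0055,0.0383,0]
    - [0.0055,0.0383,0]
  gripper: [5,5,5,5,5,5,5,5,5]

```text
clock: 37.8
eef_pos: [583.7, 122.8, 213.3]
eef_rot: [-3.141, 0.0, 1.428]
wrist_force: [-0.5, 2.2, 3.8]
finger_gap: 12.4
finger_force: 35.0
```

```bash
python3 - <<'E'
from h import *
s=read_state(); print(s["wrist_force"],s["moment"],s["eef_pos"],s["eef_rot"],BAY[3])
E
```

```text
[-0.45072     2.16363281  3.84764024] [ 0.08453496  0.0720409  -0.01137115] [583.71006444 122.75757389 213.31956967] [-3.14142615e+00  3.40262159e-04  1.42841882e+00] [583.24544643 122.85295899  70.        ]
```

Request:
carry_out:
  slide:
    - [0,0,-0.003]
    - [0,0,-0.003]
    - [0,0,-0.003]
    - [0,0,0.15]
    - [0,0,0.3]
    - [-0.1,0,0.4]
    - [-0.25,-0.02,0.4]
    - [-0.4,-0.04,0.4]
    - [-0.551,-0.058,0.4]
    - [-0.551,-0.058,0.4]
  dr:
    - [0,0,0]
    - [0,0,0]
    - [0,0,0]
    - [0,0,0]
    - [0,0,0]
    - [0,0,0.0195]
    - [0,0,0.039]
    - [0,0,0.058]
    - [0,0,0.077]
    - [0,0,0.096]
  gripper: [45,45,45,45,45,45,45,45,45,45]

```text
clock: 38.63
eef_pos: [440.5, 107.8, 312.7]
eef_rot: [-3.14, 0.0, 2.038]
wrist_force: [-0.3, 0.1, 0.6]
finger_gap: 42.4
finger_force: 0.0
```

Request:
carry_out:
  slide:
    - [0,0,0]
    - [0,0,0]
    - [0,0,0]
    - [0,0,0]
    - [0,0,0]
    - [0,0,0]
    - [0,0,0]
    - [0,0,0]
    - [0,0,-0.1]
    - [0,0,-0.1]
  dr:
    - [0,0,0.0195]
    - [0,0,0.039]
    - [0,0,0.058]
    - [0,0,0.077]
    - [0,0,0.096]
    - [0,0,0.115]
    - [0,0,0.134]
    - [0,0,0.154]
    - [0,0,0.154]
    - [0,0,0.154]
  gripper: [45,45,45,45,45,45,45,45,45,45]

```text
clock: 39.47
eef_pos: [444.6, 108.1, 285.1]
eef_rot: [-3.14, -0.003, 3.0]
wrist_force: [-0.4, -0.3, -1.4]
finger_gap: 42.4
finger_force: 0.0
```

```bash
python3 - <<'E'
from h import *
np.set_printoptions(precision=3,suppress=True)
im={n:camera(n) for n in M}
W={n:blue(np.clip(im[n].astype(float)*1.3,0,255)) for n in M}
for name,g,z,r in[("C1",(564,-12,-.143),70,9),("A2",(574,55.5,-.143),70,9),("B3",(583.3,122.8,-.143),70,9),("done",(490,399,.04),4,9)]:
  for v in("top","side"):
    try: print(name,v,*fit_row(W,g,z,31.7,r,views=(v,)))
    except Exception as e: print(name,v,"hidden")
R=tool(np.pi-.143); go([((445.8,108.4,93),R)])
cv2.imwrite("pics/s6.png",cv2.resize(im["side"][130:290,200:400,::-1],None,fx=3.6,fy=3.6,interpolation=cv2.INTER_CUBIC))
E
```

```text
C1 top [563.132 -11.992  -0.139] [-0.011  0.094  0.011 -0.093]
C1 side [564.388 -14.195  -0.155] [-0.078  0.044  0.077 -0.04 ]
A2 top [573.695  54.1    -0.112] [-0.003  0.035  0.003 -0.035]
A2 side [575.252  52.714  -0.152] [-0.03   0.017  0.03  -0.015]
B3 top [585.032 129.781  -0.318] [-0.008  0.027  0.008 -0.027]
B3 side [584.932 120.948  -0.153] [-0.025  0.014  0.024 -0.013]
done top [489.551 399.637   0.042] [ 0.002  0.035 -0.002 -0.035]
done side [490.001 397.819   0.087] [ 0.442 -0.413 -0.436  0.386]
slide [0.0019, 0.0007, -0.4678] dr [0.0001, -0.0001, 0.0] rows 2.8
```

View pics/s6.png

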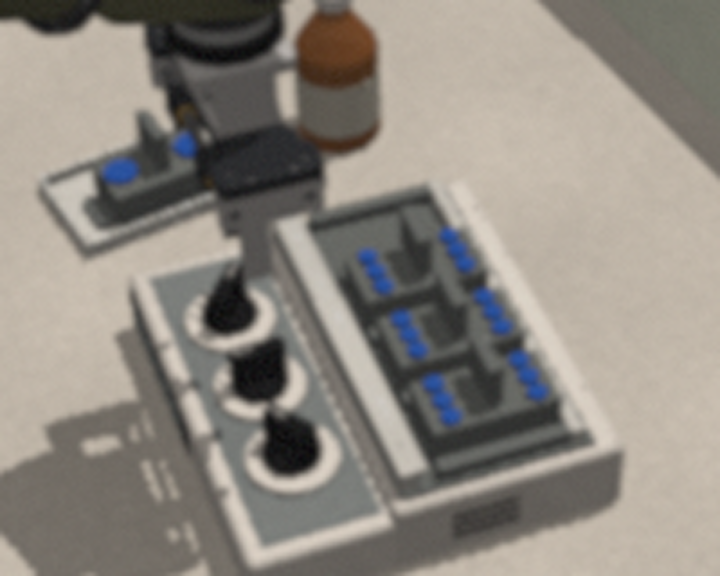

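Request:
carry_out:
  slide:
    - [0.003,0.001,-0.16]
    - [0.003,0.001,-0.3]
    - [0.003,0.001,-0.4]
    - [0.003,0.001,-0.462]
    - [0.003,0.001,-0.462]
    - [0.003,0.001,-0.462]
  dr:
    - [0,0,0]
    - [0,0,0]
    - [0,0,0]
    - [0,0,0]
    - [0,0,0]
    - [0,0,0]
  gripper: [45,45,45,45,45,45]
  newtons: 15

```text
clock: 40.07
eef_pos: [446.7, 108.6, 173.3]
eef_rot: [-3.141, 0.001, 2.999]
wrist_force: [0.6, -0.8, 0.4]
finger_gap: 42.2
finger_force: 0.0
```

Request:
carry_out:
  slide:
    - [0,0,0]
    - [0,0,0]
    - [0,0,0]
    - [0,0,0]
    - [0,0,0]
    - [0,0,0]
  dr:
    - [0,0,0]
    - [0,0,0]
    - [0,0,0]
    - [0,0,0]
    - [0,0,0]
    - [0,0,0]
  gripper: [8,8,8,8,8,8]

```text
clock: 40.57
eef_pos: [446.5, 108.5, 172.9]
eef_rot: [-3.141, 0.001, 2.999]
wrist_force: [-1.9, 1.0, 5.2]
finger_gap: 14.0
finger_force: 15.0
```

Request:
carry_out:
  slide:
    - [0,0,0]
    - [0,0,0]
    - [0,0,0]
    - [0,0,0]
    - [0,0,0]
    - [0,0,0]
    - [0,0,0]
    - [0,0,0]
    - [0,0,0]
    - [0,0,0]
  dr:
    - [0,0,-0.019]
    - [0,0,-0.038]
    - [0,0,-0.057]
    - [0,0,-0.076]
    - [0,0,-0.095]
    - [0,0,-0.114]
    - [0,0,-0.133]
    - [0,0,-0.152]
    - [0,0,-0.171]
    - [0,0,-0.185]
  gripper: [8,8,8,8,8,8,8,8,8,8]

```text
clock: 41.4
eef_pos: [445.9, 107.7, 172.9]
eef_rot: [-3.139, 0.002, 1.831]
wrist_force: [-9.9, -9.9, 15.4]
finger_gap: 13.7
finger_force: 15.0
```

Request:
carry_out:
  slide:
    - [0,0,0]
    - [0,0,0]
    - [0,0,0]
    - [0,0,0]
  dr:
    - [0,0,-0.006]
    - [0,0,-0.006]
    - [0,0,-0.006]
    - [0,0,-0.006]
  gripper: [8,8,8,8]

```text
clock: 41.73
eef_pos: [445.8, 107.7, 172.9]
eef_rot: [-3.139, 0.002, 1.799]
wrist_force: [-10.1, -10.3, 13.9]
finger_gap: 13.7
finger_force: 15.0
```

Request:
carry_out:
  slide:
    - [0,0,0]
    - [0,0,0]
    - [0,0,0]
    - [0,0,0.15]
    - [0,0,0.3]
    - [0,0,0.45]
    - [0,-0.1,0.6]
    - [0,-0.25,0.65]
    - [0,-0.4,0.65]
    - [0,-0.55,0.65]
  dr:
    - [0,0,0]
    - [0,0,0]
    - [0,0,0]
    - [0,0,0]
    - [0,0,0]
    - [0,0,0]
    - [0,0,0]
    - [0,0,0]
    - [0,0,0]
    - [0,0,0]
  gripper: [45,45,45,45,45,45,45,45,45,45]

```text
clock: 42.57
eef_pos: [446.2, -30.3, 336.1]
eef_rot: [3.14, 0.002, 1.801]
wrist_force: [0.3, 0.2, -0.1]
finger_gap: 42.1
finger_force: 0.0
```

Request:
carry_out:
  slide:
    - [0,-0.15,0]
    - [0,-0.3,0]
    - [0,-0.45,0]
    - [0,-0.6,0]
    - [0,-0.75,0]
    - [0,-0.75,0]
    - [0,-0.75,0]
  dr:
    - [0,0,0]
    - [0,0,0]
    - [0,0,0]
    - [0,0,0]
    - [0,0,0]
    - [0,0,0]
    - [0,0,0]
  gripper: [45,45,45,45,45,45,45]

```text
clock: 43.15
eef_pos: [446.1, -217.8, 334.4]
eef_rot: [-3.141, -0.0, 1.797]
wrist_force: [0.1, -0.1, -0.1]
finger_gap: 42.4
finger_force: 0.0
```

```bash
python3 - <<'E'
from h import *
np.set_printoptions(precision=3,suppress=True)
im={n:camera(n) for n in M}
W={n:blue(np.clip(im[n].astype(float)*1.3,0,255)) for n in M}
for name,g,z,r in[("C1",(564,-12,-.143),70,9),("A2",(574,55.5,-.143),70,9),("B3",(583.3,122.8,-.143),70,9),("done",(490,399,.04),4,9)]:
    try: print(name,*fit_row(W,g,z,31.7,r,views=("top",)))
    except Exception as e: print(name,"hidden")
cv2.imwrite("pics/t7.png",cv2.resize(im["top"][185:305,240:370,::-1],None,fx=5,fy=5,interpolation=cv2.INTER_CUBIC))
E
```

```text
C1 [563.134 -12.037  -0.138] [-0.011  0.101  0.011 -0.1  ]
A2 [573.725  55.241  -0.147] [-0.009  0.076  0.009 -0.075]
B3 [583.535 124.094  -0.133] [-0.009  0.083  0.009 -0.081]
done [489.538 399.599   0.043] [ 0.002  0.025 -0.002 -0.025]
```

View pics/t7.png

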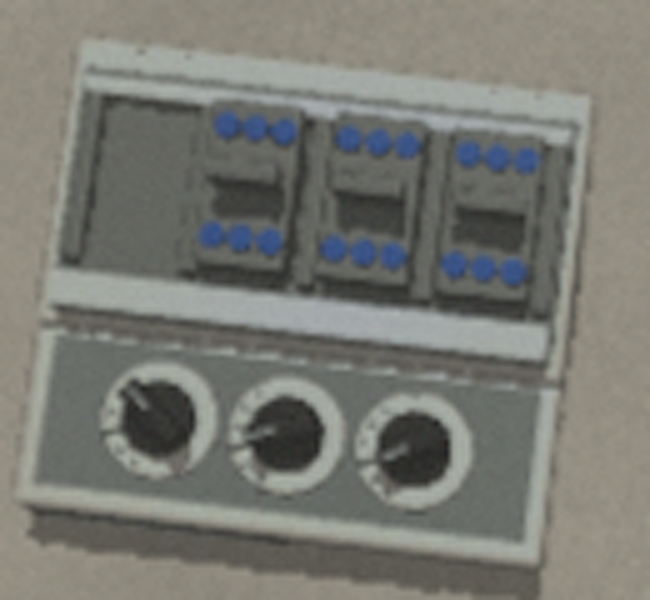

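```bash
python3 -c "
from cell import *
print(sign_off())"
```

```text
the job is handed in; nothing more can be done
None
```

The job is handed in, but no verdict came back: the knob was stopped, the finished carrier is in the tray, the three fresh carriers are seated in bays 1 to 3, and the middle knob is back at about 1.2 rad, with the carriers and knobs confirmed in a last camera check at about 43 s.

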